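Drive out a feeder gate's pivot pin and catch it

TASK

The pivot pin of the gate on the sloping vial feeder has to come out. Set the small steel tray on the bench under the pin, then take the slim pin punch from the wooden block and drive the pin down through gate and boss until it drops out into the tray; it must not fall beside it. Leave the punch standing in the bore, in place of the pin, so that the gate stays shut on the vials, and do not knock over or push away the other things.

Things in the scene. Friction and masses are not known exactly. Their poses are not given: they have to be found in the camera images.
- feeder: Gravity feeder for vials, fixed: an aluminium channel (150 mm long, 74 mm wide) rising at 30 degrees from its outlet to its upper end, 185 mm high, over a grey pedestal. Origin on the bench below the bore; x level, from outlet to pedestal; z up. Channel's middle at y = +51 mm. The boss (28x28x26 mm, at y = 0) hangs 88 mm over the bench, all open below; the pedestal's foot begins at x = +94 mm.
- bore_mouth (a point): Centre of the bore's upper end, on the gate's top face, about 125 mm over the bench. The bore, 11.5 mm wide, runs straight through the 8 mm gate and the 26 mm boss. Its axis (this point's z, pointing up out of the bore) leans 30 degrees from vertical, its upper end towards the feeder's -x; y as the feeder's. The pin's upper end lies 3 mm below this point, inside the bore.
- bore_exit (a point): Centre of the bore's lower end on the boss's underside, 34 mm down the axis from bore_mouth, about 95 mm over the bench; axes as bore_mouth's. The pin drops out here and lands up to 20 mm further on towards the feeder's +x.
- pin_center (a point): Middle of the steel pivot pin, 10 mm in diameter, 36 mm long, z along it; at first it stands in the bore. A spring plunger in the boss's side holds it with a friction of about 4 to 9 N; it lets go when the pin has been driven about 27 mm (punch tip 30 mm below bore_mouth), and the pin then falls by its own weight.
- gate_end (a point): Point on the free end of the gate, 92 mm from its bore, half-way up the bar. The gate is a loose flat steel bar (16 mm wide, 8 mm thick, about 115 mm long) across the top of the channel, with a blade that hangs in front of the vials; only the pin in its bore and a small stop post at its free end hold it.
- gate_seat (a point): Fixed point of the feeder where gate_end lies when the gate is shut.
- vial_0_center (a point): Middle of the lowest vial (57 mm long, 14 mm wide, mint cap), lying across the channel behind the gate; its z axis runs along the vial.
- vial_1_center (a point): Middle of the second vial, just behind it.
- punch_block: Hardwood block 54x120x58 mm, fixed to the bench, with three upright holes in a row along its y (at -36, 0 and +36 mm). Origin in the middle of its underside, z up. The pin punch stands in one end hole, the centre punch in the other.
- punch_grip (a point): Middle of the dark ribbed body of the pin punch, the taller punch: body 14 mm in diameter and 80 mm long over a slim bright tip 8 mm in diameter and 46 mm long. It stands tip down, shoulder on the block, the body free above it. z runs from the tip up to the head; the tip's end is 86 mm, the shoulder 40 mm below this point. Home in the bore, the tip sticks out 12 mm below.
- punch_tip (a point): Centre of the flat end of the pin punch's tip; z axis from the tip to the head.
- centre_punch_mid (a point): Middle of the body of the centre punch, the shorter punch (86 mm in all, its pointed tip only 24 mm long): not needed.
- tray: Open steel tray, 90x80 mm, 26 mm high, walls and floor 3 mm, with a flat strap handle that sticks out 90 mm on its -x side. Origin in the middle of its underside, z up.
- tray_handle (a point): Grip point on the tray's handle, 105 mm from the tray's middle, 17 mm over the bench; the handle is 24 mm wide (along the tray's y) and 10 mm thick (12 to 22 mm up).
- stain_bottle_mid (a point): Middle of the small white bottle with a red cap (37 mm wide, 82 mm high), a bystander.
- petri_dish_mid (a point): Middle of a closed petri dish (62 mm wide, 15 mm high), a bystander.

How it is judged:
On the way, in this order (a step that is already met when the one before it is completed fails the run):
1. the tray stands on the bench under the pin, which is still in the bore (horizontal distance between tray and bore_exit below 0.045 m and height (world z) of tray below 0.006 m and distance between pin_center and bore_exit below 0.03 m and linear speed of tray below 0.02 m/s), for 0.2 s.
2. the pin has been driven out and lies in the tray (x of pin_center in the frame of tray between -0.044 and 0.044 m and y of pin_center in the frame of tray between -0.039 and 0.039 m and z of pin_center in the frame of tray below 0.03 m), for 0.1 s.
At the end, for the whole second after the job is handed in: The pin lies at rest inside the tray, below its rim; the tray stands flat on the bench; the released punch stands in the bore, its tip's end within 16 mm of the bore's lower end and in line within 0.2 rad; the gate's free end is within 10 mm of shut, the two vials behind it (x of pin_center in the frame of tray between -0.044 and 0.044 m and y of pin_center in the frame of tray between -0.039 and 0.039 m and z of pin_center in the frame of tray below 0.026 m and linear speed of each of pin, pin_punch below 0.03 m/s and height (world z) of tray below 0.006 m and angle between tray's own z axis and vertical below 0.1 rad and distance between punch_tip and bore_exit below 0.016 m and angle between the z axis of punch_tip and the z axis of bore_exit, either way round below 0.2 rad and distance between gate_end and gate_seat below 0.01 m and distance between each of vial_0_center, vial_1_center and gate_seat below 0.09 m); the robot touches nothing.
It fails at once if the pin falls beside the tray (height (world z) of pin_center below 0.03 m and not (x of pin_center in the frame of tray between -0.044 and 0.044 m and y of pin_center in the frame of tray between -0.039 and 0.039 m)).
It fails at once if the gate comes open (distance between gate_end and gate_seat above 0.02 m).
It fails at once if a bystander is pushed away or knocked over (distance of any of stain_bottle_mid, petri_dish_mid from where it was at the start of the episode above 0.02 m or distance of centre_punch_mid from where it was at the start of the episode above 0.05 m).
It also fails if it takes over 64 s, if anything falls off the work surface, if the arm or the gripper's body presses on something with over 40 N, if the wrist force passes 120 N, or if a joint passes its speed limit or range.

ROBOT

A 6-joint arm with a two-finger parallel gripper is mounted at the origin on a cart in front of the work surface, level with it; the furniture and walls round the work are solid. World frame = base frame: x ahead of the robot, y to its left, z up, the work surface at z = 0. Lengths are in m, angles in rad, forces in N, time in s.
With the tool pointing down it reaches from about 0.375 to 0.9 m from the base axis. Payload 3.1 kg.
Tool frame: the origin (TCP) lies midway between the tips of the shut fingers; the grasp point (between the pads) lies 19 mm behind it (pinch_z is the distance from the TCP to the grasp point, in m); y points along the fingers, z is the direction in which the jaws open and shut, and the axes are right-handed (so a half turn about y gives the same grasp; the last joint's range is limited). The gripper opens to 87 mm and grips with 3 to 60 N. Pads are 19 mm wide; open, the fingers measure 117 mm over their backs; the gripper's body (75 mm by 190 mm) begins 51 mm behind the grasp point.
Start: joints at [-1.403, 0.527, 1.433, -0, 1.181, -0.178], TCP at [0.212, -0.588, 0.223] pointing down, gripper open.
Joint ranges: [-3.08, 3.08], [-0.75, 2.2], [0.22, 2.44], [-1.43, 4.57], [0, 2.65], [-2.85, 2.85]. Speed limits (rad/s): [2.79, 2.79, 3.14, 3.14, 3.14, 3.14].

INTERFACE

Orientations are given as a unit quaternion [x, y, z, w].
In Python, from rig import * gives the robot as it stands.
- The arm moves only by the tool drive_tool, never from a script. Its argument "plan" is a list of rows, each a list of 7 numbers: the shift along the tool's x, y, z in mm, then the turn, a rotation vector about the tool's x, y, z in degrees, then the finger opening in mm, from 0 to 87. A call has 1 to 10 rows; each row is the pose to reach, as a shift and turn from the pose commanded when the call began, along the tool's axes at that moment; what a row does not reach only later rows make up. A row lasts 1/10 s, in which the tool goes at most 50 mm and 8.59 degrees, less where a joint would pass 70% of its speed; a pose out of reach is approached as far as the arm can. A call with a gripper value outside its range is refused whole. The fingers move at their own pace and stop on an object; "newtons" is the grip in N (left out, the last holds). Time passes only in rows, so rows that repeat a pose let the fingers close. It gives the time, the measured TCP pose, the force and the opening at its end, in the units of the state.
- get_obs(): the state, without advancing time (a new reading comes with each control period).
- camera(name): name is "side" or "top" or "wrist"; returns the picture (420x560x3 uint8, blue, green, red); there is no depth.
- get_calibration(name): a dict with "fx", "fy", "cx", "cy" (pixels), "D" ([k1, k2, p1, p2, k3] as OpenCV has them; the pictures are not rectified), "origin" and "rotation" of the camera in the world; the wrist camera has in their place "tool_from_camera" (4x4, takes a point from camera to tool coordinates, whose origin is the TCP and whose axes are the tool frame's). Camera axes: x right, y down, z forward; pixel columns grow to the right and rows downward; lengths in m; the calibration is good to about 2 mm. A picture is of the moment at which its call begins: read the wrist's pose just before it. get_calibration takes no time and is no camera call.
- hand_in(): hands the job in, once; it reports no verdict.
Trained networks look in the newest picture that a camera, given by its name, has taken for a name from the list of things; names that differ only in an ending like _2 or _b are one class to them, and where a whole thing is asked for, a point or a joint stands for the part that bears it (a point fixed in the world has none). Each returns a list of dicts, best first, with "conf" (0 to 1); they miss things now and then, are a little off and sometimes report something else, mostly with a low value. They report only what shows in the picture. A call takes as long as a camera call.
- spot_in(camera, target): "location" ([column, row] in pixels, amid what is visible of it).
- mark_of(camera, target): "location" ([column, row] in pixels: a listed point, or the origin of a listed thing).
The state is a dict: "time": time; "q": joint angles; "joint_velocities": joint speeds; "joint_torque": joint torques, N m; "position": TCP position; "tool_rot": TCP orientation; "ft_force": force on the tool from outside, world axes, zero at the start; "moment": the same for the moment, N m; "grip_width": finger opening in m.
Only numpy, scipy, OpenCV 4.12 (cv2) and the standard library are available. Lean on these libraries where they do the work, as an engineer would, in place of code of your own. Each camera call takes 0.05 s, during which the arm holds its last target. There are 200 camera calls.

## Working session

There is one attempt and no reset: what is moved stays moved. The work goes in short steps, Python scripts to look and compute and a tool call to move; the robot and the scene stay as the last step left them, time stands still between calls to the robot, and variables do not carry over. Pictures are saved under pics/ and viewed, about 8 in all and at most 12, crops included, and the job is handed in when it is done.

Besides the shell and the picture viewer there is one more tool, called after ">>>" as name(argument=value, ...), one argument or row to a line, values as JSON. drive_tool: Moves the arm, as the interface text tells. Its arguments: {"type":"object","properties":{"plan":{"type":"array","items":{"type":"array","items":{"type":"number"}}},"newtons":{"type":"number"}},"required":["plan"]}

```bash
mkdir -p pics; ls
python3 - <<'E'
from rig import *
import cv2, numpy as np
o=get_obs(); print(o)
for c in ['side','top','wrist']:
    print(c,get_calibration(c))
ims=[]
for c in ['side','top']:
    im=camera(c); cv2.imwrite(f'pics/{c}0.png',im)
    for t in ['feeder','bore_mouth','bore_exit','gate_end','punch_block','punch_grip','punch_tip','centre_punch_mid','tray','tray_handle','stain_bottle_mid','petri_dish_mid','pin_center','vial_0_center']:
        print(c,t,[(np.round(d['location'],1).tolist(),round(d['conf'],2)) for d in mark_of(c,t)[:3]])
print(get_obs()['time'])
E
```

```text
pics
{'time': 0.0, 'q': array([-1.40349175e+00,  5.28466252e-01,  1.43388714e+00, -7.84959976e-06,
        1.18137961e+00, -1.78510233e-01]), 'joint_velocities': array([ 3.07701384e-05,  1.09090241e-03,  9.58553765e-04, -1.29349215e-04,
       -2.40271223e-03, -2.70042179e-04]), 'joint_torque': array([ 7.86185465e-04, -4.40033519e+01, -1.76593226e+01,  6.34428626e-02,
        5.80936612e-02, -1.76323988e-04]), 'position': array([ 0.21174971, -0.58727042,  0.2215764 ]), 'tool_rot': array([-0.12165499,  0.69731906, -0.69580561,  0.12165833]), 'ft_force': array([-0.06454602,  0.03234041,  0.35545649]), 'moment': array([ 8.33004683e-05, -7.53263088e-05, -1.24493195e-02]), 'grip_width': 0.0873341139365102}
side {'fx': 381.466268902188, 'fy': 381.466268902188, 'cx': 283.780462465103, 'cy': 213.2253027980401, 'D': array([0.028985, 0.      , 0.      , 0.      , 0.      ]), 'origin': array([0.39035583, 0.81850293, 0.42310859]), 'rotation': array([-0.06687515,  0.82635972, -0.55776809,  0.03939648])}
top {'fx': 488.0150163100347, 'fy': 488.0150163100347, 'cx': 282.52767998076195, 'cy': 202.829
[... 1331 characters left out ...]
enter []
side vial_0_center []
top feeder [([277.8, 182.5], 0.72)]
top bore_mouth [([272.0, 171.0], 0.65)]
top bore_exit [([279.1, 171.5], 0.63), ([194.7, 180.5], 0.21)]
top gate_end [([270.3, 129.1], 0.85), ([275.8, 183.3], 0.47)]
top punch_block [([413.7, 231.3], 0.6)]
top punch_grip [([423.3, 207.7], 0.68)]
top punch_tip [([275.7, 182.6], 0.67)]
top centre_punch_mid [([177.4, 222.2], 0.46), ([423.5, 247.7], 0.45)]
top tray [([198.6, 181.3], 0.87), ([362.3, 277.2], 0.21)]
top tray_handle []
top stain_bottle_mid [([415.5, 134.8], 0.54), ([411.5, 230.6], 0.37)]
top petri_dish_mid [([363.1, 280.1], 0.76)]
top pin_center []
top vial_0_center [([281.8, 147.0], 0.41), ([422.3, 206.0], 0.29)]
1.5
```

View pics/top0.png

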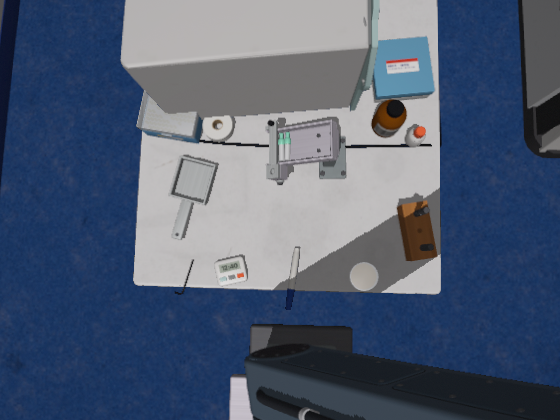

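View pics/side0.png

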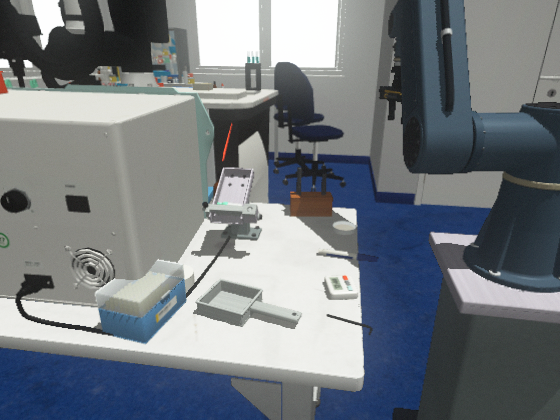

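```bash
cat > h.py <<'E'
from rig import *
import cv2, numpy as np
from scipy.spatial.transform import Rotation as R
def cal(c, obs=None):
    k=get_calibration(c); K=np.array([[k['fx'],0,k['cx']],[0,k['fy'],k['cy']],[0,0,1.]])
    if c=='wrist':
        o=obs or get_obs(); T=np.eye(4); T[:3,:3]=R.from_quat(o['tool_rot']).as_matrix(); T[:3,3]=o['position']
        T=T@k['tool_from_camera']; return K,k['D'],T[:3,3],T[:3,:3]
    return K,k['D'],np.array(k['origin']),R.from_quat(k['rotation']).as_matrix()
def ray(c,px,obs=None):
    K,D,o,M=cal(c,obs); u=cv2.undistortPoints(np.array([[px]],float),K,D)[0,0]
    d=M@np.array([u[0],u[1],1]); return o,d/np.linalg.norm(d)
def onz(c,px,z,obs=None):
    o,d=ray(c,px,obs); return o+d*(z-o[2])/d[2]
def tri(rays):
    A=np.zeros((3,3));b=np.zeros(3)
    for o,d in rays:
        P=np.eye(3)-np.outer(d,d);A+=P;b+=P@o
    x=np.linalg.solve(A,b); return x,[float(np.linalg.norm((np.eye(3)-np.outer(d,d))@(x-o)))*1e3 for o,d in rays]
def proj(c,X,obs=None):
    K,D,o,M=cal(c,obs); return cv2.projectPoints(np.array(X,float).reshape(-1,3),cv2.Rodrigues(M.T)[0],-M.T@o,K,D)[0][:,0]
def tool_axes(o=None):
    o=o or get_obs(); return R.from_quat(o['tool_rot']).as_matrix(),o['position']
def marks(c,ts):
    return {t:[(np.round(d['location'],1).tolist(),round(d['conf'],2)) for d in mark_of(c,t)[:3]] for t in ts}
E
python3 - <<'E'
from h import *
np.set_printoptions(precision=4,suppress=True)
print('tray',onz('top',[198.6,181.3],0),onz('side',[230.8,307.3],0))
print('handle',onz('side',[285,309.2],.017),onz('top',[182.5,222],.017))
print('mouth',tri([ray('top',[272,171]),ray('side',[248.7,209])]),onz('top',[272,171],.125))
print('exit',tri([ray('top',[279.1,171.5]),ray('side',[248.6,220.2])]),onz('top',[279.1,171.5],.095))
print('gate_end',tri([ray('top',[270.3,129.1]),ray('side',[207.1,208.8])]))
print('block',tri([ray('top',[413.7,231.3]),ray('side',[309.3,217])]),onz('top',[413.7,231.3],0))
print('pp',tri([ray('top',[423.3,207.7]),ray('side',[299,180.9])]))
print('cp',tri([ray('top',[423.5,247.7]),ray('side',[325,184.8])]))
print('bottle',onz('top',[415.5,134.8],.041),'petri',onz('top',[363.1,280.1],.0075))
print('feeder',onz('top',[277.8,182.5],0))
# tray corners and box edge
for p in [(178,154),(217,160),(211,204),(171,195),(187,240),(174,237)]: print(p,onz('top',p,.024))
M,p=tool_axes(); print(M,p)
E
```

```text
tray [0.5756 0.2479 0.    ] [0.5726 0.2551 0.    ]
handle [0.4705 0.2674 0.017 ] [0.4816 0.276  0.017 ]
mouth (array([0.5805, 0.0756, 0.1238]), [0.584272297792061, 0.5842722977920841]) [0.5809 0.0756 0.125 ]
exit (array([0.585 , 0.0627, 0.0919]), [0.8970856276638833, 0.8970856276639465]) [0.5854 0.0627 0.095 ]
gate_end (array([0.6691, 0.0823, 0.1202]), [1.5821340294159871, 1.582134029415864])
block (array([ 0.4748, -0.2383, -0.0156]), [0.9481346994103752, 0.9481346994103048]) [ 0.4749 -0.2346  0.    ]
pp (array([ 0.5122, -0.2312,  0.098 ]), [5.282618569468441, 5.282618569468296])
cp (array([ 0.4346, -0.2333,  0.0896]), [2.620884038828316, 2.620884038828363])
bottle [ 0.6825 -0.2295  0.041 ] petri [ 0.3657 -0.123   0.0075]
feeder [0.5768 0.0689 0.    ]
(178, 154) [0.6325 0.2922 0.024 ]
(217, 160) [0.6206 0.204  0.024 ]
(211, 204) [0.5223 0.2131 0.024 ]
(171, 195) [0.5402 0.303  0.024 ]
(187, 240) [0.4421 0.2625 0.024 ]
(174, 237) [0.4478 0.2916 0.024 ]
[[-0.9408  0.      0.3389]
 [-0.3389 -0.     -0.9408]
 [-0.     -1.      0.    ]] [ 0.2119 -0.588   0.2226]
```

>>> drive_tool(
  plan=[
    [-317, -77, -266, 0, -80, 0, 87],
    [-317, -77, -266, 0, -80, 0, 87],
    [-317, -77, -266, 0, -80, 0, 87],
    [-317, -77, -266, 0, -80, 0, 87],
    [-317, -77, -266, 0, -80, 0, 87],
    [-317, -77, -266, 0, -80, 0, 87],
    [-317, -77, -266, 0, -80, 0, 87],
    [-317, -77, -266, 0, -80, 0, 87],
    [-317, -77, -266, 0, -80, 0, 87],
    [-317, -77, -266, 0, -80, 0, 87],
  ],
)

```text
time: 2.5
position: [0.4213, -0.2275, 0.3006]
tool_rot: [-0.543, 0.453, -0.454, 0.543]
ft_force: [-0.3, -0.7, -0.9]
grip_width: 0.0874
```

```bash
cat >> h.py <<'E'
def pose_down(yaw,p):   # jaw axis z_tool at azimuth yaw (deg), tool down, TCP p
    a=np.radians(yaw); z=np.array([np.cos(a),np.sin(a),0]); y=np.array([0,0,-1.]); return np.column_stack([np.cross(y,z),y,z]),np.array(p,float)
def rel(Mt,pt,o=None):
    M,p=tool_axes(o); return np.round(np.r_[M.T@(pt-p)*1e3, np.degrees(R.from_matrix(M.T@Mt).as_rotvec())],1)
np.set_printoptions(precision=4,suppress=True)
E
python3 - <<'E'
from h import *
o=get_obs(); print(o['time'],o['q'],o['position'],o['ft_force']); M,p=tool_axes(o); print(M)
im=camera('wrist'); cv2.imwrite('pics/w1.png',im)
for t,l in marks('wrist',['punch_block','punch_grip','centre_punch_mid']).items(): print(t,l,[proj('wrist',X,o) for X in ([.512,-.231,.098],[.4746,-.2346,0])])
print(rel(*pose_down(97,[.470,.20,.20])))
E
```

```text
2.5 [-0.7296  0.2326  1.6848  0.001   1.2226 -0.9096] [ 0.4213 -0.2275  0.3006] [-0.2845 -0.6989 -0.866 ]
[[ 0.1787  0.0019  0.9839]
 [-0.9839 -0.0004  0.1787]
 [ 0.0007 -1.      0.0018]]
punch_block [([311.5, 176.1], 0.87)] [array([[346.1313, 198.439 ]]), array([[309.4993, 180.2415]])]
punch_grip [([345.1, 193.7], 0.78), ([312.2, 176.1], 0.17)] [array([[346.1313, 198.439 ]]), array([[309.4993, 180.2415]])]
centre_punch_mid [([291.3, 192.0], 0.76), ([344.4, 193.4], 0.37)] [array([[346.1313, 198.439 ]]), array([[309.4993, 180.2415]])]
[-415.7   99.5  122.2    0.   -87.3    0. ]
```

>>> drive_tool(
  plan=[
    [-432, 50, 128, 0, -70, 0, 60],
    [-432, 50, 128, 0, -70, 0, 60],
    [-432, 50, 128, 0, -70, 0, 60],
    [-432, 50, 128, 0, -70, 0, 60],
    [-432, 50, 128, 0, -70, 0, 60],
    [-432, 50, 128, 0, -70, 0, 60],
    [-432, 50, 128, 0, -70, 0, 60],
    [-432, 50, 128, 0, -70, 0, 60],
    [-432, 50, 128, 0, -70, 0, 60],
    [-432, 50, 128, 0, -70, 0, 60],
  ],
)

```text
time: 3.7
position: [0.4727, 0.2214, 0.2487]
tool_rot: [-0.704, 0.062, -0.061, 0.705]
ft_force: [0.2, -0.2, -0.6]
grip_width: 0.06
```

Run:
```python
from h import *
o=get_obs(); print(o['time'],o['q'],o['position'])
im=camera('wrist'); cv2.imwrite('pics/w2.png',im)
m=marks('wrist',['tray','tray_handle','bore_mouth','bore_exit','gate_end']); print(m)
for t,z in [('tray',0),('tray_handle',.017),('bore_mouth',.125),('bore_exit',.095),('gate_end',.121)]:
    for l in m[t]: print(t,l,onz('wrist',l[0],z,o))
```

```text
3.7 [ 0.2226  0.3561  1.6582  0.0022  1.1271 -1.1751] [0.4727 0.2214 0.2487]
{'tray': [([312.7, 236.8], 0.61)], 'tray_handle': [([319.7, 171.5], 0.58)], 'bore_mouth': [], 'bore_exit': [], 'gate_end': []}
tray ([312.7, 236.8], 0.61) [0.5747 0.2587 0.    ]
tray_handle ([319.7, 171.5], 0.58) [0.4739 0.2806 0.017 ]
```

View pics/w2.png

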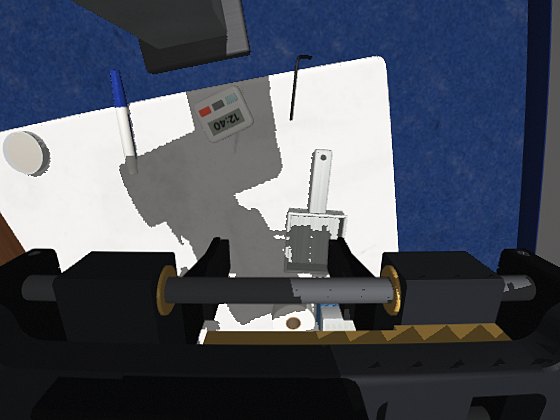

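Run:
```python
from h import *
o=get_obs(); print(o['time'],o['position'],R.from_quat(o['tool_rot']).as_matrix()[:,2])
im=camera('wrist')
m=marks('wrist',['tray','tray_handle']); print(m)
for t,z in [('tray',0),('tray_handle',.017)]:
    for l in m[t]: print(t,l,onz('wrist',l[0],z,o))
camera('top'); m=marks('top',['tray','tray_handle']); print(m)
for l in [(318,212,.022),(321.5,152,.022),(313,212,.022),(331,151,.022)]: print(l,onz('wrist',l[:2],l[2],o))
c=cv2.cvtColor(im,cv2.COLOR_BGR2GRAY)
cv2.imwrite('pics/w3.png',np.hstack([cv2.resize(im[130:290,260:400],None,fx=3,fy=3),cv2.resize(cv2.imread('pics/top0.png')[140:250,155:235],None,fx=4.3,fy=4.3)[:480]]))
```

```text
4.0 [0.4726 0.2155 0.2496] [ 0.1798  0.9837 -0.0004]
{'tray': [([317.5, 233.2], 0.97)], 'tray_handle': []}
tray ([317.5, 233.2], 0.97) [0.5707 0.2595 0.    ]
{'tray': [([194.8, 180.8], 0.83)], 'tray_handle': []}
(318, 212, 0.022) [0.5297 0.2632 0.022 ]
(321.5, 152, 0.022) [0.448  0.2796 0.022 ]
(313, 212, 0.022) [0.5284 0.2563 0.022 ]
(331, 151, 0.022) [0.4489 0.2922 0.022 ]Traceback (most recent call last):
  File "<stdin>", line 10, in <module>
    return _nx.concatenate(arrs, 1, dtype=dtype, casting=casting)
           ~~~~~~~~~~~~~~~^^^^^^^^^^^^^^^^^^^^^^^^^^^^^^^^^^^^^^^
ValueError: all the input array dimensions except for the concatenation axis must match exactly, but along dimension 0, the array at index 0 has size 480 and the array at index 1 has size 473
```

Run:
```python
from h import *
o=get_obs(); print(o['time'],o['position'])
im=camera('wrist'); t=camera('top')
print(onz('top',[194.8,180.8],0))
a=cv2.resize(im[135:255,270:370],None,fx=4,fy=4); b=cv2.resize(t[140:260,155:235],None,fx=4,fy=4)
cv2.imwrite('pics/w3.png',np.hstack([a,b]))
```

```text
4.3 [0.4726 0.2166 0.2498]
[0.5766 0.2566 0.    ]
```

View pics/w3.png

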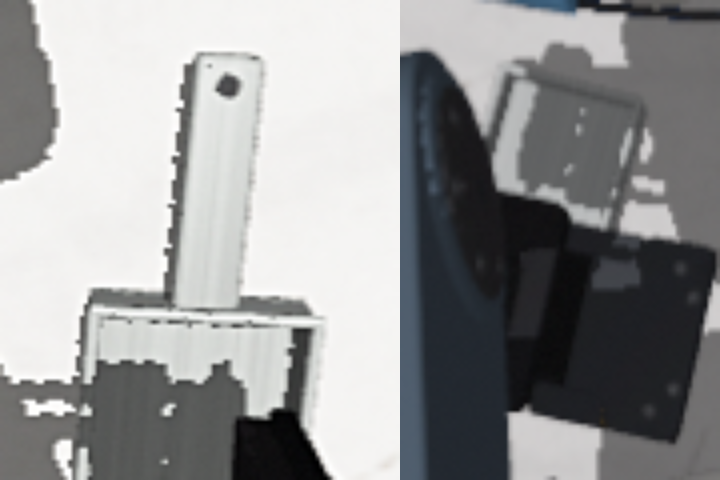

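Run:
```python
from h import *
o=get_obs()
P=[onz('wrist',l,.022,o) for l in [(319.25,148.75),(336.75,148.75),(314,211.5),(330,212)]]+[onz('wrist',l,.026,o) for l in [(292,212.5),(351.25,215)]]
P=np.array(P); print(P)
e=(P[0]+P[1])/2; b=(P[2]+P[3])/2; d=(b-e)[:2]; print('axis',np.degrees(np.arctan2(d[1],d[0])),np.linalg.norm(d)); w=P[5]-P[4]; print('rim az',np.degrees(np.arctan2(w[1],w[0])))
u=d/np.linalg.norm(d); g=e[:2]+u*.030; print('grip',g,'tray',g+u*.105)
az=90+np.degrees(np.arctan2(d[1],d[0]))
print(az,rel(*pose_down(az,[*g,.10]),o),rel(*pose_down(az,[*g,.003]),o))
```

```text
[[0.4431 0.2787 0.022 ]
 [0.4471 0.3015 0.022 ]
 [0.5279 0.2594 0.022 ]
 [0.5326 0.2815 0.022 ]
 [0.5225 0.2289 0.026 ]
 [0.5408 0.3096 0.026 ]]
axis -12.99422326023547 0.08737652888436141
rim az 77.20038471286209
grip [0.4743 0.2834] tray [0.5766 0.2597]
77.00577673976453 [-10.1 149.7  65.7  -0.    2.8   0. ] [-10.1 246.7  65.7  -0.    2.8   0. ]
```

>>> drive_tool(
  plan=[
    [-10, 100, 66, 0, 3, 0, 60],
    [-10, 100, 66, 0, 3, 0, 60],
    [-10, 150, 66, 0, 3, 0, 60],
    [-10, 200, 66, 0, 3, 0, 60],
    [-10, 230, 66, 0, 3, 0, 60],
    [-10, 244, 66, 0, 3, 0, 60],
    [-10, 244, 66, 0, 3, 0, 60],
    [-10, 244, 66, 0, 3, 0, 15],
    [-10, 244, 66, 0, 3, 0, 15],
    [-10, 244, 66, 0, 3, 0, 15],
  ],
  newtons=40,
)

```text
time: 5.4
position: [0.4758, 0.2844, 0.0077]
tool_rot: [-0.702, 0.08, -0.083, 0.703]
ft_force: [-0.2, 0.1, -0.1]
grip_width: 0.0438
```

>>> drive_tool(
  plan=[
    [0, 0, 0, 0, 0, 0, 15],
    [0, 0, 0, 0, 0, 0, 15],
    [0, 0, 0, 0, 0, 0, 15],
  ],
)

```text
time: 5.7
position: [0.4745, 0.284, 0.006]
tool_rot: [-0.702, 0.081, -0.081, 0.703]
ft_force: [-0.2, 1.0, 1.3]
grip_width: 0.0232
```

Run:
```python
from h import *
o=get_obs(); print(o['time'],o['position'],o['grip_width'],o['ft_force'],o['q'])
u=np.array([.0,0])
for r in [np.radians(3.)]:
    bx=np.array([.5815,.0590]); fx=np.array([.075,-.997])
    t=bx+fx*.010; a=np.radians(4.3)  # tray yaw aligned with feeder y
    g=t-.105*np.array([np.cos(a),np.sin(a)])
    print(g,t); print(rel(*pose_down(94.3,[*g,o['position'][2]]),o))
```

```text
5.7 [0.4745 0.284  0.006 ] 0.023178200272063087 [-0.1512  1.0184  1.277 ] [ 0.3373  0.7679  1.7581 -0.      0.6148 -1.0034]
[0.4775 0.0412] [0.5823 0.049 ]
[  58.4   -0.1 -235.7   -0.   -17.5    0. ]
```

>>> drive_tool(
  plan=[
    [0, -5, 0, 0, 0, 0, 15],
    [7, -5, -29, 0, -2, 0, 15],
    [15, -5, -59, 0, -4, 0, 15],
    [22, -5, -89, 0, -7, 0, 15],
    [30, -5, -120, 0, -9, 0, 15],
    [37, -5, -150, 0, -11, 0, 15],
    [45, -5, -180, 0, -13, 0, 15],
    [52, -5, -210, 0, -16, 0, 15],
    [57, -5, -228, 0, -17, 0, 15],
    [58, -5, -235, 0, -17.5, 0, 15],
  ],
)

```text
time: 6.7
position: [0.4776, 0.0402, 0.0107]
tool_rot: [0.707, 0.026, -0.026, -0.707]
ft_force: [1.3, 0.7, -1.1]
grip_width: 0.0237
```

>>> drive_tool(
  plan=[
    [0, 0, 0, 0, 0, 0, 15],
    [0, 0, 0, 0, 0, 0, 15],
    [0, 3, 0, 0, 0, 0, 15],
    [0, 5, 0, 0, 0, 0, 15],
  ],
)

```text
time: 7.1
position: [0.4768, 0.0429, 0.0054]
tool_rot: [-0.707, -0.027, 0.027, 0.707]
ft_force: [-1.4, -0.4, 3.9]
grip_width: 0.0236
```

Run:
```python
from h import *
o=get_obs(); print(o['time'],o['position'],o['grip_width'],o['ft_force'],R.from_quat(o['tool_rot']).as_matrix()[:,2])
im=camera('wrist'); cv2.imwrite('pics/w4.png',im)
ts=['tray','tray_handle','bore_mouth','bore_exit','gate_end']
print(marks('wrist',ts))
s=camera('side'); m=marks('side',ts); print(m)
for t,z in [('tray',0),('bore_mouth',.125),('bore_exit',.095),('gate_end',.121)]:
    for l in m[t][:2]: print(t,onz('side',l[0],z))
cv2.imwrite('pics/m4.png',cv2.resize(s[170:320,170:340],None,fx=4,fy=4))
```

```text
7.1 [0.4768 0.0429 0.0054] 0.02359268787689597 [-1.4475 -0.3682  3.9281] [-0.0768  0.997   0.0001]
{'tray': [], 'tray_handle': [([275.9, 261.8], 0.63)], 'bore_mouth': [], 'bore_exit': [], 'gate_end': []}
{'tray': [([253.1, 254.3], 0.72)], 'tray_handle': [([299.0, 247.7], 0.72), ([253.3, 252.8], 0.26)], 'bore_mouth': [([248.4, 206.0], 0.59)], 'bore_exit': [([248.7, 221.6], 0.61)], 'gate_end': [([208.3, 207.6], 0.65)]}
tray [ 0.5791  0.0488 -0.    ]
bore_mouth [0.584  0.0614 0.125 ]
bore_exit [0.5802 0.0774 0.095 ]
gate_end [0.67   0.0764 0.121 ]
```

View pics/m4.png

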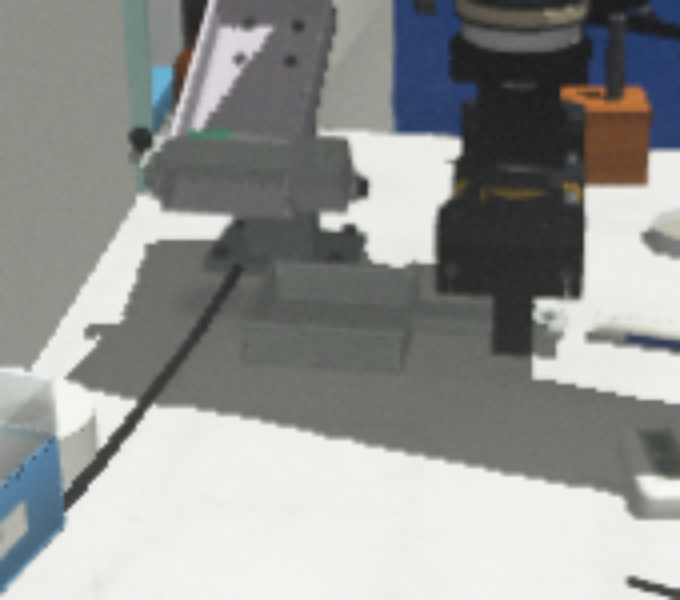

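>>> drive_tool(
  plan=[
    [0, 0, 0, 0, 0, 0, 50],
    [0, 0, 0, 0, 0, 0, 50],
    [0, 0, 0, 0, 0, 0, 50],
    [0, -40, 0, 0, 0, 0, 50],
    [0, -90, 0, 0, 0, 0, 60],
    [0, -140, 0, 0, 0, 0, 60],
    [20, -190, 4, 0, 0, 0, 60],
    [60, -225, 9, 0, 0, 0, 60],
    [99, -245, 14, 0, 0, 0, 60],
    [99, -245, 14, 0, 0, 0, 60],
  ],
)

```text
time: 8.7
position: [0.5831, 0.0633, 0.2556]
tool_rot: [0.707, 0.033, -0.021, -0.706]
ft_force: [0.4, -0.8, -0.8]
grip_width: 0.0601
```

>>> drive_tool(
  plan=[
    [0, 0, 0, 0, 0, 0, 60],
    [0, 0, 0, 0, 0, 0, 60],
    [0, 0, 0, 0, 0, 0, 60],
    [0, 0, 0, 0, 0, 0, 60],
  ],
)

```text
time: 9.1
position: [0.5733, 0.0632, 0.2495]
tool_rot: [-0.707, -0.025, 0.028, 0.707]
ft_force: [0.1, 0.1, -0.2]
grip_width: 0.0598
```

Run:
```python
from h import *
o=get_obs(); print(o['time'],o['position'],o['grip_width'],o['ft_force'],o['joint_velocities'])
im=camera('wrist'); 
ts=['tray','tray_handle','bore_mouth','bore_exit','gate_end','pin_center']
m=marks('wrist',ts); print(m)
for t,z in [('tray',0),('tray_handle',.017),('bore_mouth',.125),('bore_exit',.095),('gate_end',.121)]:
    for l in m[t][:2]: print(t,onz('wrist',l[0],z,o))
print(proj('wrist',[.5809,.0756,.125],o))
cv2.imwrite('pics/w5.png',cv2.resize(im[90:290,180:400],None,fx=3,fy=3))
```

```text
9.1 [0.5733 0.0632 0.2495] 0.059837569097553035 [ 0.1297  0.1486 -0.217 ] [-0.0002 -0.0018 -0.014   0.0016  0.0001 -0.0006]
{'tray': [([271.2, 180.1], 0.65)], 'tray_handle': [([265.9, 105.8], 0.77), ([283.4, 279.9], 0.35), ([67.0, 87.8], 0.27)], 'bore_mouth': [([279.7, 199.7], 0.41)], 'bore_exit': [([63.9, 246.4], 0.74), ([281.0, 183.1], 0.21), ([261.7, 248.8], 0.21)], 'gate_end': [([281.0, 280.9], 0.86)], 'pin_center': [([63.0, 243.4], 0.66), ([280.3, 198.6], 0.38)]}
tray [0.5803 0.0553 0.    ]
tray_handle [0.4803 0.0421 0.017 ]
tray_handle [0.7302 0.0846 0.017 ]
bore_mouth [0.5737 0.0663 0.125 ]
bore_exit [ 0.6598 -0.1888  0.095 ]
bore_exit [0.563  0.0671 0.095 ]
gate_end [0.6694 0.0751 0.121 ]
[[288.1988 207.1122]]
```

View pics/w5.png

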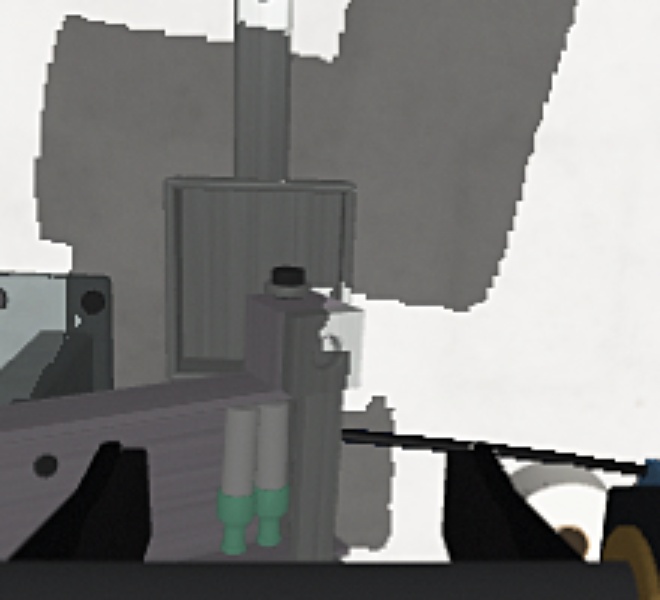

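Run:
```python
from h import *
o=get_obs(); print(o['position'])
im=camera('wrist')
c=im[180:240,255:315].astype(float); c=np.clip((c/255)**.6*255,0,255).astype(np.uint8)
t=cv2.imread('pics/top0.png')[150:200,255:305]
cv2.imwrite('pics/w6.png',np.hstack([cv2.resize(c,(480,480),interpolation=cv2.INTER_CUBIC),cv2.resize(t,(300,480*300//480),interpolation=cv2.INTER_CUBIC)if 0 else cv2.copyMakeBorder(cv2.resize(t,(300,300),interpolation=cv2.INTER_CUBIC),0,180,0,0,0)]))
```

```text
[0.5747 0.0633 0.2505]
```

View pics/w6.png

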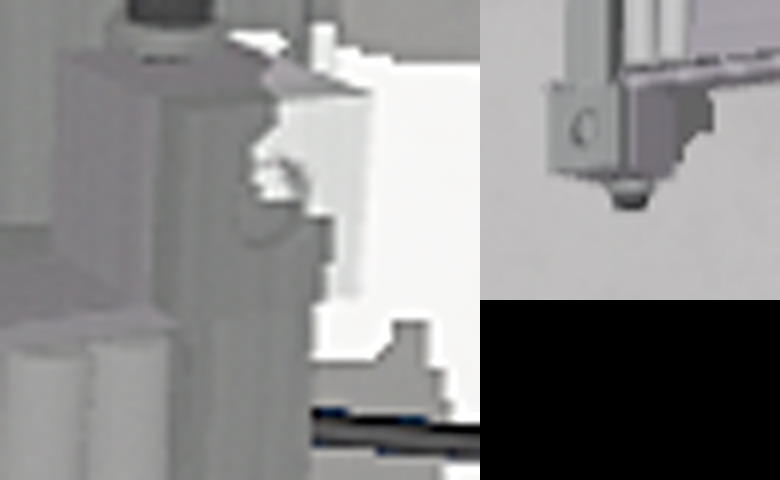

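Run:
```python
from h import *
o=get_obs(); print(o['position'])
a=ray('top',[271.9,170.8]); b=ray('wrist',[288.9,204.7],o); c=ray('side',[248.55,207.5])
for z in (.123,.125,.127): print(onz('top',[271.9,170.8],z),onz('wrist',[288.9,204.7],z,o))
print(tri([a,b]),tri([a,b,c]))
# gate axis azimuth: gate_end wrist & top
for n,l in (('top',[270.3,129.1]),('wrist',[281,280.9])): print(n,onz(n,l,.121,o))
# gate right edge line in the wrist crop, near and far
camera('top'); print(marks('top',['bore_mouth','bore_exit','gate_end','tray','tray_handle']))
# block
print('punch',[onz('wrist',p,z,dict(position=np.array([.4213,-.2275,.3006]),tool_rot=np.array([-.543,.453,-.454,.543]))) for p,z in (([345.1,193.7],.098),([291.3,192],.082),([311.5,176.1],0))])
```

```text
[0.5748 0.0633 0.2506]
[0.5816 0.0759 0.123 ] [0.581  0.0764 0.123 ]
[0.5813 0.0758 0.125 ] [0.5804 0.0762 0.125 ]
[0.5809 0.0757 0.127 ] [0.5798 0.0761 0.127 ]
(array([0.5825, 0.0764, 0.1181]), [0.2237479488846515, 0.2237479488846305]) (array([0.5803, 0.0759, 0.1272]), [0.6532970814553996, 0.5312033316879144, 0.16830401672169074])
top [0.6673 0.0818 0.121 ]
wrist [0.672  0.0753 0.121 ]
{'bore_mouth': [([270.5, 170.3], 0.89)], 'bore_exit': [([280.4, 172.2], 0.86), ([278.7, 179.6], 0.19)], 'gate_end': [([428.6, 247.2], 0.65), ([271.0, 166.7], 0.35)], 'tray': [([285.8, 179.7], 0.84)], 'tray_handle': []}
punch [array([ 0.5106, -0.2268,  0.098 ]), array([ 0.4433, -0.2409,  0.082 ]), array([ 0.4778, -0.2292,  0.    ])]
```

>>> drive_tool(
  plan=[
    [-20, -20, -20, 0, 0, 0, 60],
    [-40, -20, -70, 0, 0, 0, 50],
    [-55, -20, -120, 0, 0, 0, 50],
    [-72, -20, -170, 0, 0, 0, 50],
    [-85, -20, -220, 0, 0, 0, 50],
    [-92, -20, -265, 0, 0, 0, 50],
    [-92, -20, -286, 0, 0, 0, 50],
    [-92, -20, -286, 0, 0, 0, 50],
    [-92, -20, -286, 0, 0, 0, 50],
    [-92, -20, -286, 0, 0, 0, 50],
  ],
)

```text
time: 10.8
position: [0.5043, -0.2274, 0.2704]
tool_rot: [-0.706, -0.027, 0.027, 0.707]
ft_force: [0.0, 0.2, -1.1]
grip_width: 0.05
```

>>> drive_tool(
  plan=[
    [0, 0, 0, 0, 0, 0, 50],
    [0, 0, 0, 0, 0, 0, 50],
  ],
)

```text
time: 11.0
position: [0.5047, -0.2274, 0.2707]
tool_rot: [-0.707, -0.027, 0.027, 0.707]
ft_force: [0.1, -0.2, -0.8]
grip_width: 0.05
```

Run:
```python
from h import *
o=get_obs(); print(o['time'],o['position'],o['q'],o['joint_velocities'])
im=camera('wrist'); 
m=marks('wrist',['punch_block','punch_grip','centre_punch_mid']); print(m)
for t,z in [('punch_block',0),('punch_grip',.098),('centre_punch_mid',.089)]:
    for l in m[t][:2]: print(t,onz('wrist',l[0],z,o))
print(proj('wrist',[[.511,-.229,.098],[.511,-.229,.138],[.511,-.229,.058]],o))
cv2.imwrite('pics/w7.png',cv2.resize(im[100:260,200:360],None,fx=3.75,fy=3.75,interpolation=cv2.INTER_CUBIC))
```

```text
11.0 [ 0.5047 -0.2274  0.2707] [-0.6253  0.3763  1.5549  0.0001  1.2105 -2.2733] [-0.0037  0.0004 -0.0046 -0.0011 -0.001  -0.0021]
{'punch_block': [([278.5, 150.1], 0.79), ([360.0, 83.5], 0.48)], 'punch_grip': [([361.7, 86.8], 0.74), ([280.3, 191.8], 0.72)], 'centre_punch_mid': [([272.4, 131.1], 0.6)]}
punch_block [ 0.4715 -0.2279  0.    ]
punch_block [ 0.3712 -0.1225  0.    ]
punch_grip [ 0.3866 -0.145   0.098 ]
punch_grip [ 0.5093 -0.223   0.098 ]
centre_punch_mid [ 0.441  -0.2374  0.089 ]
[[275.1294 192.8307]
 [274.7685 202.3497]
 [275.4183 185.2169]]
```

View pics/w7.png

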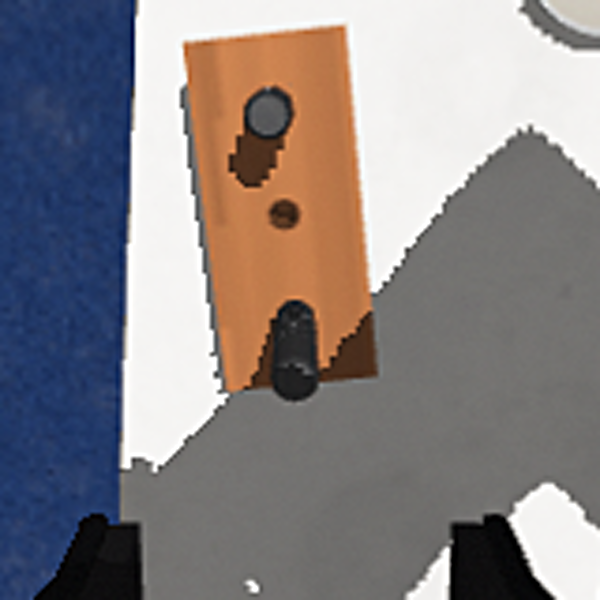

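Run:
```python
from h import *
o=get_obs()
h=onz('wrist',[278.0,200.5],.138,o); b=onz('wrist',[277.9,186],.058,o); c=onz('wrist',[275.3,156.4],.058,o); g=onz('wrist',[279.2,192.5],.098,o)
print(h,b,c,g)
```

```text
[ 0.5087 -0.2267  0.138 ] [ 0.5118 -0.2266  0.058 ] [ 0.4735 -0.2328  0.058 ] [ 0.5102 -0.2251  0.098 ]
```

>>> drive_tool(
  plan=[
    [5, 40, 0, 0, 0, 0, 50],
    [5, 85, 0, 0, 0, 0, 50],
    [5, 130, 0, 0, 0, 0, 50],
    [5, 165, 0, 0, 0, 0, 50],
    [5, 185, 0, 0, 0, 0, 50],
    [5, 192, 0, 0, 0, 0, 50],
    [5, 192, 0, 0, 0, 0, 50],
    [5, 192, 0, 0, 0, 0, 8],
    [5, 192, 0, 0, 0, 0, 8],
    [5, 192, 0, 0, 0, 0, 8],
  ],
  newtons=50,
)

```text
time: 12.2
position: [0.5103, -0.2289, 0.0799]
tool_rot: [0.707, 0.027, -0.026, -0.706]
ft_force: [-0.0, 0.5, -0.8]
grip_width: 0.0339
```

>>> drive_tool(
  plan=[
    [0, 0, 0, 0, 0, 0, 8],
    [0, 0, 0, 0, 0, 0, 8],
    [0, 0, 0, 0, 0, 0, 8],
    [0, 0, 0, 0, 0, 0, 8],
  ],
)

```text
time: 12.6
position: [0.5096, -0.2282, 0.0789]
tool_rot: [-0.707, -0.027, 0.026, 0.707]
ft_force: [0.4, 1.6, 2.6]
grip_width: 0.013
```

Run:
```python
from h import *
o=get_obs(); print(o['time'],o['position'],o['grip_width'],o['ft_force'],o['moment'])
im=camera('wrist'); cv2.imwrite('pics/w8.png',im)
m=marks('wrist',['punch_grip','punch_tip']); print(m, proj('wrist',[o['position']+[0,0,.019],o['position']+[0,0,.059]],o))
```

```text
12.6 [ 0.5096 -0.2282  0.0789] 0.012996405190715167 [0.412  1.6483 2.5618] [ 0.3869 -0.1043 -0.0311]
{'punch_grip': [([278.1, 268.5], 0.83), ([263.3, 136.7], 0.34)], 'punch_tip': []} [[275.5552 269.3927]
 [274.8008 317.0888]]
```

```bash
cat >> h.py <<'E'
mouth=np.array([.5809,.0759,.125]); fx=np.array([.061,-.998,0]); fx/=np.linalg.norm(fx)
ax=np.cos(np.pi/6)*np.array([0,0,1.])-.5*fx
def bore_pose(h,L=.067,off=(0,0)):  # tip h above mouth along axis; off: tool x,z shift
    y=-ax; x=np.cross([0,0,1.],fx); z=np.cross(x,y); M=np.column_stack([x,y,z])
    return M, mouth+ax*(h+L)+off[0]*x+off[1]*z
E
python3 - <<'E'
from h import *
M,p=bore_pose(.07); print(p,M); print(rel(M,p))
E
```

```text
[0.5767 0.1443 0.2436] [[ 0.9981  0.0305 -0.0528]
 [ 0.061  -0.4991  0.8644]
 [-0.     -0.866  -0.5   ]]
[  94.9 -164.7  366.4  -30.     0.8    0.2]
```

>>> drive_tool(
  plan=[
    [0, -20, 0, 0, 0, 0, 8],
    [0, -45, 0, 0, 0, 0, 8],
    [0, -90, 0, 0, 0, 0, 8],
    [0, -135, 0, 0, 0, 0, 8],
    [0, -170, 0, 0, 0, 0, 8],
    [0, -190, 0, 0, 0, 0, 8],
    [0, -190, 0, 0, 0, 0, 8],
  ],
)

```text
time: 13.45
position: [0.5111, -0.2298, 0.2715]
tool_rot: [0.708, 0.029, -0.025, -0.705]
ft_force: [0.8, 0.0, -0.6]
grip_width: 0.0131
```

Run:
```python
from h import *
o=get_obs(); print(o['time'],o['position'],o['grip_width'],o['ft_force'])
M,p=bore_pose(.06); print(p); print(rel(M,p))
```

```text
13.45 [ 0.5111 -0.2298  0.2715] 0.013130264145446189 [ 0.7823  0.0189 -0.6205]
[0.577  0.1393 0.235 ]
[ 93.3  35.2 363.2 -29.7   0.7   0.5]
```

>>> drive_tool(
  plan=[
    [12, 0, 45, -4, 0, 0, 8],
    [25, 0, 90, -8, 0, 0, 8],
    [37, 0, 135, -12, 0, 0, 8],
    [50, 0, 180, -16, 0, 0, 8],
    [62, 0, 225, -20, 0, 0, 8],
    [75, 0, 270, -24, 0, 0, 8],
    [85, 5, 315, -27, 0, 0, 8],
    [93, 15, 350, -30, 0.7, 0.4, 8],
    [93, 30, 363, -30, 0.7, 0.4, 8],
    [93, 35, 363, -30, 0.7, 0.4, 8],
  ],
)

```text
time: 14.45
position: [0.5729, 0.1424, 0.2291]
tool_rot: [0.866, 0.026, -0.021, -0.499]
ft_force: [-0.2, -1.4, -1.7]
grip_width: 0.0131
```

>>> drive_tool(
  plan=[
    [0, 0, 0, 0, 0, 0, 8],
    [0, 0, 0, 0, 0, 0, 8],
    [0, 0, 0, 0, 0, 0, 8],
  ],
)

```text
time: 14.75
position: [0.5753, 0.1386, 0.2344]
tool_rot: [0.866, 0.025, -0.016, -0.5]
ft_force: [-0.2, -0.7, -0.7]
grip_width: 0.0134
```

Run:
```python
from h import *
o=get_obs(); print(o['time'],o['position'],o['q'],o['grip_width'],o['ft_force'])
M,p=bore_pose(.025); print(p); print(rel(M,p,o))
```

```text
14.75 [0.5753 0.1386 0.2344] [ 0.2994  0.5761  1.4292 -0.5256  1.3132 -1.1486] 0.013414348800972505 [-0.189  -0.7163 -0.6773]
[0.5781 0.1218 0.2047]
[ 1.8 34.2  0.2  0.  -0.  -0.2]
```

>>> drive_tool(
  plan=[
    [2, 20, 0, 0, 0, -0.2, 8],
    [2, 34, 0, 0, 0, -0.2, 8],
    [2, 40, 0, 0, 0, -0.2, 8],
    [2, 40, 0, 0, 0, -0.2, 8],
    [2, 40, 0, 0, 0, -0.2, 8],
    [2, 40, 0, 0, 0, -0.2, 8],
  ],
)

```text
time: 15.35
position: [0.5786, 0.121, 0.1996]
tool_rot: [0.866, 0.028, -0.016, -0.5]
ft_force: [0.6, -0.1, -1.8]
grip_width: 0.013
```

Run:
```python
from h import *
o=get_obs(); print(o['time'],o['position'],o['grip_width'],o['ft_force'])
M,p=bore_pose(.0); print(rel(M,p,o))
w=camera('wrist'); s=camera('side')
for c in ('wrist','side'):
    print(c,marks(c,['punch_tip','punch_grip','bore_mouth','bore_exit']))
Mt,pt=tool_axes(o); tip=pt+Mt[:,1]*.067
for c in ('wrist','side'): print(c,proj(c,[mouth,tip],o))
P=proj('wrist',mouth,o)[0].astype(int); Q=proj('side',mouth,o)[0].astype(int); print(P,Q)
a=cv2.resize(w[P[1]-40:P[1]+40,P[0]-30:P[0]+30],None,fx=6,fy=6,interpolation=cv2.INTER_CUBIC)
b=cv2.resize(s[Q[1]-40:Q[1]+40,Q[0]-30:Q[0]+30],None,fx=6,fy=6,interpolation=cv2.INTER_CUBIC)
cv2.imwrite('pics/w9.png',np.hstack([a,b]))
```

```text
15.35 [0.5786 0.121  0.1996] 0.012961205443214968 [ 0.6088 -0.0764 -1.8058]
[-0.5 20.1 -1.8 -0.   0.1  0.1]
wrist {'punch_tip': [([305.5, 179.2], 0.25)], 'punch_grip': [([278.1, 269.3], 0.74), ([279.8, 217.2], 0.3)], 'bore_mouth': [([273.5, 209.9], 0.89), ([144.7, 214.7], 0.46), ([97.6, 57.1], 0.25)], 'bore_exit': [([274.0, 199.2], 0.85)]}
side {'punch_tip': [([248.8, 202.8], 0.62)], 'punch_grip': [], 'bore_mouth': [([247.5, 209.2], 0.73)], 'bore_exit': [([251.3, 221.9], 0.73)]}
wrist [[274.2584 209.1049]
 [276.1959 217.1692]]
side [[248.2013 208.4666]
 [246.7299 203.1347]]
[274 209] [248 208]
```

View pics/w9.png

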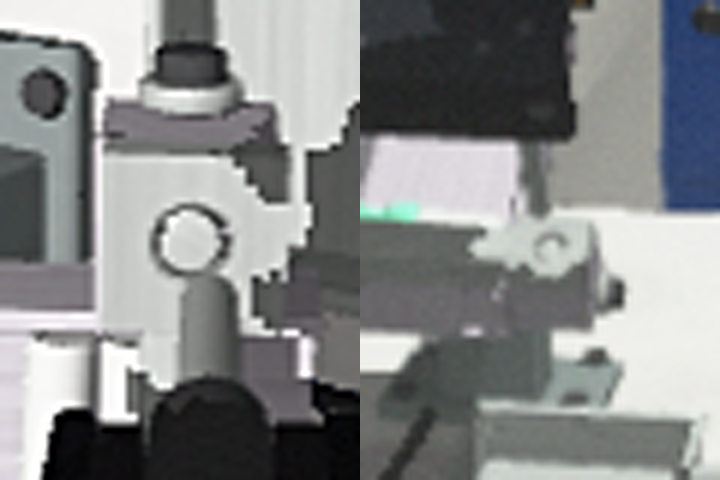

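```bash
cat >> h.py <<'E'
def tool_at(px,y):  # wrist pixel -> tool x,z (mm) on plane tool y (m)
    k=get_calibration('wrist'); K=np.array([[k['fx'],0,k['cx']],[0,k['fy'],k['cy']],[0,0,1.]])
    u=cv2.undistortPoints(np.array([[px]],float),K,k['D'])[0,0]; T=np.array(k['tool_from_camera']); d=T[:3,:3]@[u[0],u[1],1]; c=T[:3,3]
    return ((c+d*(y-c[1])/d[1])*1e3)[[0,2]]
E
python3 - <<'E'
from h import *
t=tool_at([278.5,218.1],.067); 
for dy in (.019,.021,.023): print(t,tool_at([275.2,208.6],.067+dy))
M,p=bore_pose(0); print(rel(M,p))
print('tip mean axis shift check: grip px',tool_at([278.1,269.3],-.019))
E
```

```text
[0.8178 1.9115] [-1.4557 -1.0008]
[0.8178 1.9115] [-0.8244 -1.0215]
[0.8178 1.9115] [-0.1932 -1.0422]
[ 0.1 19.5 -2.   0.   0.1  0. ]
tip mean axis shift check: grip px [0.3845 1.5743]
```

>>> drive_tool(
  plan=[
    [-0.8, 8, -2.8, 0, 0, 0, 8],
    [-0.8, 15, -2.8, 0, 0, 0, 8],
    [-0.8, 16, -2.8, 0, 0, 0, 8],
    [-0.8, 16, -2.8, 0, 0, 0, 8],
    [-0.8, 16, -2.8, 0, 0, 0, 8],
  ],
)

```text
time: 16.35
position: [0.5781, 0.1102, 0.1864]
tool_rot: [0.866, 0.027, -0.016, -0.5]
ft_force: [0.3, -0.9, -2.4]
grip_width: 0.0127
```

Run:
```python
from h import *
o=get_obs(); print(o['time'],o['position'],o['grip_width'],o['ft_force'],o['moment'])
M,p=bore_pose(.0); print(rel(M,p,o))
w=camera('wrist'); s=camera('side')
Mt,pt=tool_axes(o); tip=pt+Mt[:,1]*.067
for c in ('wrist','side'): print(c,proj(c,[mouth,tip],o))
a=cv2.resize(w[180:240,250:310],None,fx=8,fy=8,interpolation=cv2.INTER_CUBIC)
b=cv2.resize(s[180:240,228:268],None,fx=8,fy=8,interpolation=cv2.INTER_CUBIC)
cv2.imwrite('pics/w10.png',np.hstack([a,b]))
```

```text
16.35 [0.5781 0.1102 0.1864] 0.01269184016962564 [ 0.3352 -0.9367 -2.4182] [ 0.535  -0.0906  0.0128]
[0.7 3.4 0.9 0.  0.1 0. ]
wrist [[277.3133 216.6165]
 [276.1958 217.1697]]
side [[248.2013 208.4666]
 [248.4005 207.1605]]
```

View pics/w10.png

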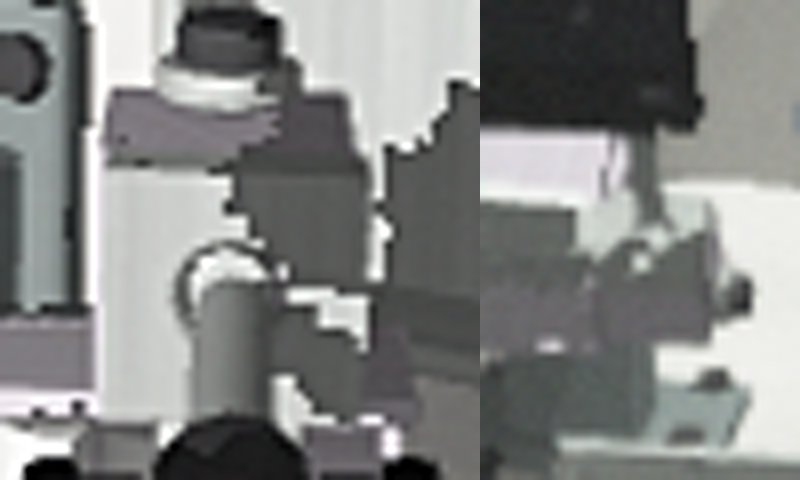

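>>> drive_tool(
  plan=[
    [-1, 0, 0, 0, 0, 0, 8],
    [-1, 2, 0, 0, 0, 0, 8],
    [-1, 4, 0, 0, 0, 0, 8],
    [-1, 5, 0, 0, 0, 0, 8],
    [-1, 6, 0, 0, 0, 0, 8],
    [-1, 6, 0, 0, 0, 0, 8],
  ],
)

```text
time: 17.05
position: [0.5771, 0.1071, 0.1811]
tool_rot: [0.866, 0.027, -0.016, -0.5]
ft_force: [0.9, -0.2, -1.8]
grip_width: 0.0131
```

Run:
```python
from h import *
o=get_obs(); M,p=tool_axes(o); print(o['time'],o['position'],o['grip_width'],M.T@o['ft_force'],o['ft_force'],M.T@o['moment'])
M,p=bore_pose(.0); print(rel(M,p,o))
```

```text
17.05 [0.5771 0.1071 0.1811] 0.01310911559939859 [0.9198 1.6526 0.6444] [ 0.9336 -0.2096 -1.7541] [ 0.4611  0.0931 -0.1278]
[ 1.9 -2.8  0.9  0.   0.1  0. ]
```

>>> drive_tool(
  plan=[
    [0, 1, 0, 0, 0, 0, 8],
    [0, 2, 0, 0, 0, 0, 8],
    [0, 3, 0, 0, 0, 0, 8],
    [0, 4, 0, 0, 0, 0, 8],
    [0, 4, 0, 0, 0, 0, 8],
    [0, 4, 0, 0, 0, 0, 8],
  ],
)

```text
time: 17.65
position: [0.5775, 0.1053, 0.1779]
tool_rot: [0.866, 0.028, -0.016, -0.5]
ft_force: [-0.9, 1.9, 2.9]
grip_width: 0.0132
```

Run:
```python
from h import *
o=get_obs(); M,p=tool_axes(o); print(o['time'],o['position'],o['grip_width'],M.T@o['ft_force'],o['ft_force'],M.T@o['moment'])
M,p=bore_pose(.0); print(rel(M,p,o))
```

```text
17.65 [0.5775 0.1053 0.1779] 0.013160005875786304 [-0.7346 -3.4991  0.213 ] [-0.8565  1.883   2.924 ] [ 0.5893  0.0701 -0.0472]
[ 1.7 -6.4  0.9 -0.   0.1  0.1]
```

>>> drive_tool(
  plan=[
    [0, 1.5, 0, 0, 0, 0, 8],
    [0, 3, 0, 0, 0, 0, 8],
    [0, 4.5, 0, 0, 0, 0, 8],
    [0, 6, 0, 0, 0, 0, 8],
    [0, 7.5, 0, 0, 0, 0, 8],
    [0, 9, 0, 0, 0, 0, 8],
    [0, 9, 0, 0, 0, 0, 8],
  ],
)

```text
time: 18.35
position: [0.5775, 0.1005, 0.1695]
tool_rot: [0.866, 0.027, -0.016, -0.5]
ft_force: [0.4, 1.4, 0.5]
grip_width: 0.0129
```

Run:
```python
from h import *
o=get_obs(); M,p=tool_axes(o); print(o['time'],o['position'],o['grip_width'],M.T@o['ft_force'],o['ft_force'],M.T@o['moment'])
M,p=bore_pose(.0); print(rel(M,p,o))
camera('side'); print(marks('side',['pin_center','punch_tip','gate_end','tray']))
w=camera('wrist'); print(marks('wrist',['punch_grip','bore_mouth','tray','tray_handle']))
```

```text
18.35 [0.5775 0.1005 0.1695] 0.012874518872294708 [ 0.5032 -1.0974  0.9491] [0.4155 1.3999 0.4753] [ 0.5619  0.0347 -0.2407]
[  1.9 -16.1   0.8   0.    0.2   0. ]
{'pin_center': [], 'punch_tip': [([251.0, 210.4], 0.45)], 'gate_end': [([210.3, 207.8], 0.64)], 'tray': [([254.1, 254.7], 0.79), ([226.3, 207.3], 0.4)]}
{'punch_grip': [([279.4, 272.5], 0.74)], 'bore_mouth': [], 'tray': [([311.0, 186.2], 0.94)], 'tray_handle': [([307.4, 90.0], 0.96), ([136.1, 223.8], 0.59), ([272.3, 318.8], 0.58)]}
```

>>> drive_tool(
  plan=[
    [0, 1.5, 0, 0, 0, 0, 8],
    [0, 3, 0, 0, 0, 0, 8],
    [0, 4.5, 0, 0, 0, 0, 8],
    [0, 6, 0, 0, 0, 0, 8],
    [0, 7.5, 0, 0, 0, 0, 8],
    [0, 9, 0, 0, 0, 0, 8],
    [0, 9, 0, 0, 0, 0, 8],
  ],
)

```text
time: 19.55
position: [0.5778, 0.096, 0.1617]
tool_rot: [0.866, 0.027, -0.016, -0.5]
ft_force: [0.9, 1.3, 0.3]
grip_width: 0.0132
```

Run:
```python
from h import *
o=get_obs(); M,p=tool_axes(o); print(o['time'],o['position'],o['grip_width'],M.T@o['ft_force'],o['ft_force'],M.T@o['moment'])
M,p=bore_pose(.0); print(rel(M,p,o))
w=camera('wrist'); m=marks('wrist',['tray','tray_handle']); print(m)
for l in m['tray'][:1]: print(onz('wrist',l[0],0,o))
for l in m['tray_handle'][:1]: print(onz('wrist',l[0],.017,o))
print('exit',mouth-.034*ax)
s=camera('side'); cv2.imwrite('pics/s11.png',np.hstack([cv2.resize(s[170:290,200:300],None,fx=4,fy=4,interpolation=cv2.INTER_CUBIC),cv2.resize(w[120:280,210:340],None,fx=3,fy=3,interpolation=cv2.INTER_CUBIC)]))
```

```text
19.55 [0.5778 0.096  0.1617] 0.013216682508578412 [ 0.9561 -0.8285  0.9116] [0.8778 1.2621 0.261 ] [ 0.6095  0.0114 -0.2934]
[  1.8 -25.1   0.8   0.    0.2   0. ]
{'tray': [([313.0, 189.7], 0.69)], 'tray_handle': [([307.2, 95.3], 0.81), ([279.9, 215.7], 0.6), ([147.5, 85.2], 0.17)]}
[0.5807 0.0506 0.    ]
[0.4801 0.0417 0.017 ]
exit [0.5819 0.0589 0.0956]
```

View pics/s11.png

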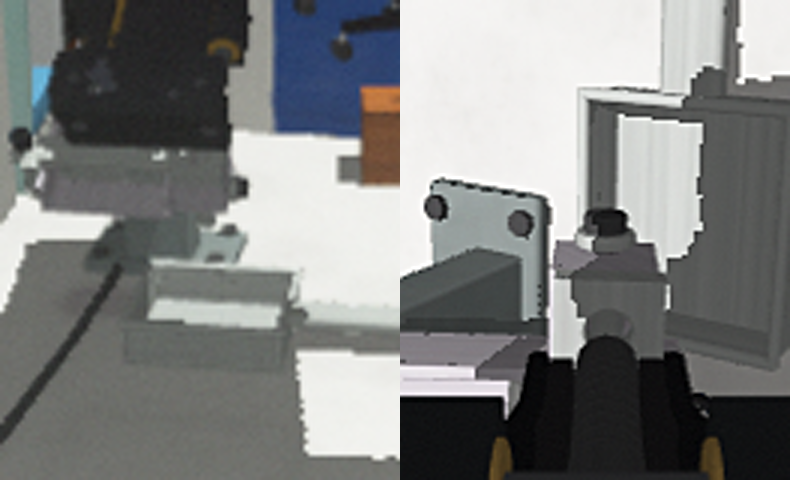

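>>> drive_tool(
  plan=[
    [0, 1.5, 0, 0, 0, 0, 8],
    [0, 3, 0, 0, 0, 0, 8],
    [0, 4.5, 0, 0, 0, 0, 8],
    [0, 6, 0, 0, 0, 0, 8],
    [0, 7.5, 0, 0, 0, 0, 8],
    [0, 9, 0, 0, 0, 0, 8],
    [0, 9, 0, 0, 0, 0, 8],
    [0, 9, 0, 0, 0, 0, 8],
  ],
)

```text
time: 20.55
position: [0.5797, 0.0914, 0.1538]
tool_rot: [0.865, 0.029, -0.015, -0.5]
ft_force: [5.4, 0.0, -3.3]
grip_width: 0.013
```

Run:
```python
from h import *
o=get_obs(); M,p=tool_axes(o); print(o['time'],o['position'],o['grip_width'],M.T@o['ft_force'],o['ft_force'],M.T@o['moment'])
M,p=bore_pose(.0); print(rel(M,p,o))
w=camera('wrist'); cv2.imwrite('pics/w12.png',w); m=marks('wrist',['tray','pin_center','bore_mouth']); print(m)
for l in m['pin_center'][:2]: print(onz('wrist',l[0],.008,o))
camera('side'); print(marks('side',['pin_center','gate_end','punch_grip']))
```

```text
20.55 [0.5797 0.0914 0.1538] 0.013010106905687588 [5.3962 3.006  1.3747] [ 5.4114  0.0398 -3.2803] [ 0.6205  0.1068 -1.4862]
[  0.4 -34.2   0.9  -0.    0.1   0.2]
{'tray': [([311.2, 192.7], 0.62), ([308.1, 194.8], 0.26)], 'pin_center': [([306.1, 194.7], 0.52)], 'bore_mouth': [([274.6, 234.9], 0.63)]}
[0.5855 0.045  0.008 ]
{'pin_center': [([249.9, 246.0], 0.4)], 'gate_end': [([210.9, 208.7], 0.71)], 'punch_grip': []}
```

>>> drive_tool(
  plan=[
    [0.5, 2, 0, 0, 0, 0, 8],
    [1, 4, 0, 0, 0, 0, 8],
    [1, 6, 0, 0, 0, 0, 8],
    [1, 8, 0, 0, 0, 0, 8],
    [1, 9, 0, 0, 0, 0, 8],
    [1, 9, 0, 0, 0, 0, 8],
  ],
)

```text
time: 21.55
position: [0.5802, 0.0872, 0.1463]
tool_rot: [0.866, 0.028, -0.016, -0.5]
ft_force: [5.6, -0.2, -2.6]
grip_width: 0.0131
```

Run:
```python
from h import *
o=get_obs(); M,p=tool_axes(o); print(o['time'],o['position'],o['grip_width'],M.T@o['ft_force'],o['ft_force'],M.T@o['moment'])
M,p=bore_pose(.0); print(rel(M,p,o))
s=camera('side'); print(marks('side',['gate_end','gate_seat','vial_0_center']))
a=cv2.imread('pics/side0.png')[195:225,190:270].astype(np.uint8); b=s[195:225,190:270]
g=lambda i: np.float32(cv2.cvtColor(i,cv2.COLOR_BGR2GRAY))
print(cv2.phaseCorrelate(g(a[:, :35]),g(b[:, :35])))
```

```text
21.55 [0.5802 0.0872 0.1463] 0.013067145415531027 [5.5554 2.5384 0.8576] [ 5.5799 -0.1675 -2.6225] [ 0.6559  0.1031 -1.4836]
[  0.1 -42.9   0.9  -0.    0.1   0.1]
{'gate_end': [([209.6, 206.2], 0.64)], 'gate_seat': [([211.3, 208.0], 0.84)], 'vial_0_center': []}
((-0.23940990763959036, 0.08372176773866613), 0.41976468165715536)
```

>>> drive_tool(
  plan=[
    [0, 1, 0, 0, 0, 0, 8],
    [0, 2, 0, 0, 0, 0, 8],
    [0, 2.5, 0, 0, 0, 0, 8],
    [0, 3, 0, 0, 0, 0, 8],
    [0, 3, 0, 0, 0, 0, 8],
    [0, 3, 0, 0, 0, 0, 8],
  ],
)

```text
time: 22.35
position: [0.5803, 0.0858, 0.1439]
tool_rot: [0.866, 0.028, -0.016, -0.5]
ft_force: [6.1, 1.6, -1.1]
grip_width: 0.0129
```

Run:
```python
from h import *
o=get_obs(); M,p=tool_axes(o); print(o['time'],o['position'],o['grip_width'],M.T@o['ft_force'],M.T@o['moment'])
M,p=bore_pose(.0); print(rel(M,p,o))
```

```text
22.35 [0.5803 0.0858 0.1439] 0.012890011716140041 [6.1901 0.3439 1.554 ] [ 0.7106  0.0179 -1.4184]
[  0.1 -45.7   0.9  -0.    0.1   0.1]
```

>>> drive_tool(
  plan=[
    [0, 0.5, 0, 0, 0, 0, 8],
    [0, 1, 0, 0, 0, 0, 8],
    [0, 1.5, 0, 0, 0, 0, 8],
    [0, 1.5, 0, 0, 0, 0, 8],
    [0, 1.5, 0, 0, 0, 0, 8],
  ],
)

```text
time: 22.85
position: [0.5804, 0.0851, 0.1427]
tool_rot: [0.865, 0.028, -0.016, -0.5]
ft_force: [5.4, 0.7, -0.3]
grip_width: 0.0131
```

Run:
```python
from h import *
o=get_obs(); M,p=tool_axes(o); print(o['time'],o['position'],o['grip_width'],M.T@o['ft_force'],M.T@o['moment'])
M,p=bore_pose(.0); print(rel(M,p,o))
```

```text
22.85 [0.5804 0.0851 0.1427] 0.013060317883663991 [5.3945 0.0755 0.4153] [ 0.5963  0.0619 -1.385 ]
[  0.1 -47.1   0.9  -0.    0.1   0.2]
```

>>> drive_tool(
  plan=[
    [0, 0.7, 0, 0, 0, 0, 8],
    [0, 1.4, 0, 0, 0, 0, 8],
    [0, 2, 0, 0, 0, 0, 8],
    [0, 2.5, 0, 0, 0, 0, 8],
    [0, 2.5, 0, 0, 0, 0, 8],
  ],
)

```text
time: 23.35
position: [0.5804, 0.0847, 0.142]
tool_rot: [0.865, 0.028, -0.015, -0.5]
ft_force: [1.8, 5.2, 7.0]
grip_width: 0.0128
```

Run:
```python
from h import *
o=get_obs(); M,p=tool_axes(o); print(o['time'],o['position'],o['grip_width'],M.T@o['ft_force'],M.T@o['moment'])
M,p=bore_pose(.0); print(rel(M,p,o))
w=camera('wrist'); s=camera('side'); print(marks('wrist',['tray','pin_center','punch_tip']),marks('side',['punch_tip','bore_exit','pin_center']))
cv2.imwrite('pics/s13.png',np.hstack([cv2.resize(s[170:290,200:300],None,fx=4,fy=4,interpolation=cv2.INTER_CUBIC),cv2.resize(w[150:270,240:340],None,fx=4,fy=4,interpolation=cv2.INTER_CUBIC)]))
```

```text
23.35 [0.5804 0.0847 0.142 ] 0.012795119321441957 [ 2.119  -8.6349  0.9047] [ 0.6568  0.0382 -0.8971]
[  0.2 -47.9   0.9  -0.    0.1   0.2]
{'tray': [([314.8, 191.2], 0.88)], 'pin_center': [([307.7, 200.5], 0.46)], 'punch_tip': []} {'punch_tip': [([343.5, 227.8], 0.6)], 'bore_exit': [([249.1, 219.8], 0.63)], 'pin_center': [([250.2, 245.0], 0.42)]}
```

>>> drive_tool(
  plan=[
    [0, -1.5, 0, 0, 0, 0, 8],
    [0, -1.5, 0, 0, 0, 0, 14],
    [0, -1.5, 0, 0, 0, 0, 20],
    [0, -1.5, 0, 0, 0, 0, 40],
    [0, -1.5, 0, 0, 0, 0, 40],
    [0, -1.5, 0, 0, 0, 0, 40],
  ],
  newtons=5,
)

```text
time: 24.35
position: [0.5789, 0.0841, 0.1413]
tool_rot: [0.866, 0.027, -0.017, -0.5]
ft_force: [0.3, 0.1, -0.5]
grip_width: 0.0355
```

Run:
```python
from h import *
o=get_obs(); M,p=tool_axes(o); print(o['time'],o['position'],o['grip_width'],M.T@o['ft_force'],M.T@o['moment'])
camera('wrist'); print(marks('wrist',['punch_grip']))
```

```text
24.35 [0.5789 0.0841 0.1413] 0.03554543608063695 [0.3313 0.4129 0.3668] [ 0.4359  0.0509 -0.213 ]
{'punch_grip': [([292.5, 271.4], 0.68)]}
```

>>> drive_tool(
  plan=[
    [0, 0, 2, 0, 0, 0, 50],
    [0, 0, 4, 0, 0, 0, 50],
    [0, -15, 6, 0, 0, 0, 50],
    [0, -35, 6, 0, 0, 0, 50],
    [0, -60, 6, 0, 0, 0, 50],
    [0, -90, 6, 0, 0, 0, 50],
    [0, -120, 6, 0, 0, 0, 50],
    [0, -130, 6, 0, 0, 0, 50],
    [0, -130, 6, 0, 0, 0, 50],
    [0, -130, 6, 0, 0, 0, 50],
  ],
)

```text
time: 25.45
position: [0.5744, 0.1541, 0.2503]
tool_rot: [0.866, 0.027, -0.017, -0.499]
ft_force: [0.6, 0.8, -0.5]
grip_width: 0.0502
```

Run:
```python
from h import *
o=get_obs(); M,p=tool_axes(o); print(o['time'],o['position'],o['grip_width'],M.T@o['ft_force'])
w=camera('wrist'); s=camera('side')
m=marks('wrist',['punch_grip','punch_tip','pin_center','tray','gate_end','bore_mouth','bore_exit','vial_0_center','vial_1_center','petri_dish_mid']); print(m)
print(marks('side',['punch_grip','punch_tip','pin_center','gate_end','gate_seat','tray','bore_exit']))
for l in m['pin_center'][:1]: print('pin',onz('wrist',l[0],.008,o))
for l in m['tray'][:1]: print('tray',onz('wrist',l[0],0,o))
g=mouth+ax*.040; print('grip exp',proj('wrist',g,o),proj('side',[g,mouth-.046*ax]))
cv2.imwrite('pics/s14.png',np.hstack([cv2.resize(s[130:270,200:300],None,fx=3.4,fy=3.4,interpolation=cv2.INTER_CUBIC),cv2.resize(w[100:280,220:370],(396,476),interpolation=cv2.INTER_CUBIC)]))
```

```text
25.45 [0.5744 0.1541 0.2503] 0.05018747530908759 [0.6312 0.0138 0.8733]
{'punch_grip': [([285.3, 206.6], 0.76), ([294.3, 176.9], 0.71)], 'punch_tip': [([272.9, 185.0], 0.77)], 'pin_center': [([272.4, 262.5], 0.6), ([298.2, 177.3], 0.55)], 'tray': [([301.6, 170.4], 0.94)], 'gate_end': [([269.7, 266.6], 0.62)], 'bore_mouth': [([271.1, 197.3], 0.96), ([272.7, 186.6], 0.33)], 'bore_exit': [([274.5, 187.6], 0.86), ([295.0, 101.9], 0.29)], 'vial_0_center': [([262.0, 230.9], 0.6), ([270.0, 268.0], 0.6)], 'vial_1_center': [([253.4, 230.1], 0.75)], 'petri_dish_mid': [([208.9, 26.4], 0.85)]}
{'punch_grip': [([247.6, 196.6], 0.49)], 'punch_tip': [], 'pin_center': [([248.7, 248.3], 0.57)], 'gate_end': [([209.1, 206.1], 0.9), ([228.6, 205.6], 0.31)], 'gate_seat': [([209.6, 207.6], 0.85)], 'tray': [([248.8, 254.0], 0.58)], 'bore_exit': [([250.3, 220.2], 0.72)]}
pin [0.74   0.0152 0.008 ]
tray [ 0.5768  0.0516 -0.    ]
grip exp [[270.9742 205.0185]] [[246.0266 196.3214]
 [250.5019 221.3275]]
```

View pics/s14.png

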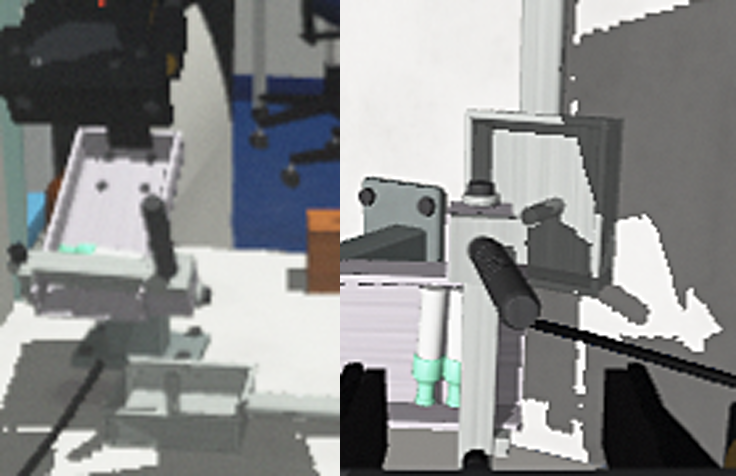

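Run:
```python
from h import *
from scipy.optimize import least_squares
o=get_obs(); print(o['time'])
w=np.array([289.0,216.3]); s=np.array([244.5,190.0])-[1.1,0]   # head centres (side bias removed)
x=np.cross([0,0,1.],fx); z=np.cross(x,-ax)
def head(v): 
    d=ax+v[0]*x+v[1]*z; return mouth-.003*ax*0+.08*d/np.linalg.norm(d)
for name,f in (('both',lambda v:np.r_[proj('wrist',head(v),o)[0]-w,proj('side',head(v))[0]-s]),('wrist',lambda v:proj('wrist',head(v),o)[0]-w)):
    r=least_squares(f,[0,0]); print(name,r.x,r.fun,'angle',np.arctan(np.linalg.norm(r.x)))
pn=onz('wrist',[297,179.5],.008,o); print('pin',pn, 'wrist shoulder',proj('wrist',mouth,o))
```

```text
26.4
both [-0.0076  0.2033] [ 0.055  -0.253  -0.5548 -0.2659] angle 0.20072721867389118
wrist [-0.0048  0.2027] [0. 0.] angle 0.20008458088386355
pin [0.5913 0.0491 0.008 ] wrist shoulder [[271.9784 193.2418]]
```

>>> drive_tool(
  plan=[
    [-15, -43, -24, 0, 0, 0, 50],
    [-30, -87, -48, 0, 0, 0, 50],
    [-40, -65, -85, 4, 0, 0, 50],
    [-50, -43, -125, 8, 0, 0, 50],
    [-62, -20, -165, 12, 0, 0, 50],
    [-76, 3, -205, 16, 0, 0, 50],
    [-90, 26, -245, 20, 0, 0, 50],
    [-102, 49, -285, 24, 0, 0, 50],
    [-114, 72, -325, 27, 0, 0, 50],
    [-126, 95, -365, 30, 0, 0, 50],
  ],
)

```text
time: 27.4
position: [0.4717, -0.2182, 0.3524]
tool_rot: [-0.706, -0.023, 0.022, 0.707]
ft_force: [0.8, 0.1, 0.2]
grip_width: 0.0502
```

Run:
```python
from h import *
o=get_obs(); print(o['time'],o['position'],o['q'])
t=camera('top'); m=marks('top',['punch_grip','punch_tip','pin_center','tray','gate_end','bore_mouth','vial_0_center','petri_dish_mid','centre_punch_mid','stain_bottle_mid']); print(m)
t0=cv2.imread('pics/top0.png'); cv2.imwrite('pics/top9.png',t)
d=np.abs(t.astype(int)-t0).sum(2)
g=cv2.cvtColor(t,cv2.COLOR_BGR2GRAY); print(g[155:190:1,240:284])
x=np.cross([0,0,1.],fx); z=np.cross(x,-ax)
for v in (0,.1,.15,.2,.25):
    dd=ax+v*z; dd/=np.linalg.norm(dd); print(v,proj('top',[mouth,mouth+.04*dd,mouth+.08*dd]).round(1).tolist(),proj('side',[mouth,mouth+.04*dd,mouth+.08*dd]).round(1).tolist())
```

```text
27.4 [ 0.4717 -0.2182  0.3524] [-0.6494  0.2485  1.5129  0.0017  1.3801 -2.2838]
{'punch_grip': [([412.7, 229.7], 0.63), ([259.4, 166.7], 0.53)], 'punch_tip': [], 'pin_center': [], 'tray': [([289.4, 180.3], 0.74), ([415.0, 136.6], 0.29)], 'gate_end': [([269.9, 127.6], 0.61)], 'bore_mouth': [([271.4, 169.1], 0.66), ([412.4, 227.3], 0.64)], 'vial_0_center': [], 'petri_dish_mid': [([359.0, 279.0], 0.6)], 'centre_punch_mid': [([424.4, 248.0], 0.62)], 'stain_bottle_mid': [([414.2, 134.5], 0.56), ([255.0, 166.6], 0.17)]}
[[198 198 198 ... 212 200 176]
 [197 198 197 ... 212 200 176]
 [197 197 196 ... 212 200 175]
 ...
 [200 200 199 ... 187 184 184]
 [201 200 199 ... 186 185 183]
 [201 200 199 ... 187 185 183]]
0 [[271.9, 171.0], [260.5, 168.3], [248.4, 165.3]] [[248.2, 208.5], [246.0, 196.3], [243.7, 183.2]]
0.1 [[271.9, 171.0], [258.9, 168.5], [245.0, 165.9]] [[248.2, 208.5], [245.8, 197.9], [243.1, 186.3]]
0.15 [[271.9, 171.0], [258.1, 168.7], [243.5, 166.2]] [[248.2, 208.5], [245.6, 198.7], [242.8, 187.9]]
0.2 [[271.9, 171.0], [257.4, 168.8], [242.0, 166.5]] [[248.2, 208.5], [245.5, 199.5], [242.6, 189.6]]
0.25 [[271.9, 171.0], [256.7, 169.0], [240.7, 166.8]] [[248.2, 208.5], [245.4, 200.3], [242.3, 191.3]]
```

Run:
```python
from h import *
from scipy.optimize import minimize
t=camera('top'); t0=cv2.imread('pics/top0.png'); s=camera('side'); s0=cv2.imread('pics/side0.png')
g=lambda i: cv2.cvtColor(i,cv2.COLOR_BGR2GRAY).astype(float)
mt=(g(t)<110)&(np.abs(g(t)-g(t0))>30)
for r in range(156,182): print(r,''.join('#' if v else '.' for v in mt[r,230:285]))
ms=(np.abs(g(s)-g(s0))>25)&(g(s)<120)
for r in range(178,215): print(r,''.join('#' if v else '.' for v in ms[r,230:265]))
x=np.cross([0,0,1.],fx); z=np.cross(x,-ax)
def cyl(v,base):
    d=ax+v[0]*x+v[1]*z; d/=np.linalg.norm(d); a=np.cross(d,x); a/=np.linalg.norm(a); b=np.cross(d,a)
    th=np.linspace(0,2*np.pi,24); ring=.007*(np.outer(np.cos(th),a)+np.outer(np.sin(th),b))
    return np.vstack([base+ring,base+ring+.08*d])
def mask(c,P,sh,S=8):
    h=cv2.convexHull(proj(c,P).astype(np.float32)+np.float32(sh)); m=np.zeros((420,560),np.uint8); cv2.fillConvexPoly(m,np.round(h*256).astype(np.int32),1,shift=8); return m>0
def cost(c,m,box,p):
    r=mask(c,cyl(p[:2],mouth),p[2:]); a=m[box]; b=r[box]; return 1-(a&b).sum()/(a|b).sum()
for c,m,box in (('top',mt,np.s_[150:185,230:285]),('side',ms,np.s_[175:210,230:265])):
    best=[]
    for v0 in np.arange(-.1,.11,.05):
      for v1 in np.arange(-.05,.31,.025):
        for sx in np.arange(-3,3.1,.5):
          for sy in np.arange(-2,2.1,1): best.append((cost(c,m,box,(v0,v1,sx,sy)),v0,v1,sx,sy))
    best.sort(); print(c,np.round(best[:12],3))
```

```text
156 ..............................#########................
157 ...............................########................
158 ..................................#####................
159 ....................................###................
160 ......................................#................
161 ......................................#................
162 ......................................#................
163 ......................................#................
164 .............###.......................................
165 ............###########.............###................
166 ...........##################.......###................
167 ...........#############################...............
168 ...........################################............
169 ............################################...........
170 .............###############################...........
171 ...................#########################...........
172 ...........................#################...........
173 ...................................########............
174 ................
[... 1734 characters left out ...]
.....
210 ................######......###...#
211 ...............######.......#######
212 ..............######.........######
213 ............#######...........#####
214 ..............................#####Traceback (most recent call last):
  File "<stdin>", line 23, in <module>
  File "<stdin>", line 17, in cost
  File "<stdin>", line 15, in mask
  File "h.py", line 21, in proj
    K,D,o,M=cal(c,obs); return cv2.projectPoints(np.array(X,float).reshape(-1,3),cv2.Rodrigues(M.T)[0],-M.T@o,K,D)[0][:,0]
            ~~~^^^^^^^
  File "h.py", line 5, in cal
    k=get_calibration(c); K=np.array([[k['fx'],0,k['cx']],[0,k['fy'],k['cy']],[0,0,1.]])
ValueError: time passes only in moves, steps and waits
```

Run:
```python
from h import *
import functools
C={c:cal(c) for c in ('top','side')}
def pj(c,X):
    K,D,o,M=C[c]; return cv2.projectPoints(np.array(X,float).reshape(-1,3),cv2.Rodrigues(M.T)[0],-M.T@o,K,D)[0][:,0]
x=np.cross([0,0,1.],fx); z=np.cross(x,-ax)
th=np.linspace(0,2*np.pi,48)
for v in (0,.05,.1,.15,.2,.25):
    d=ax+v*z; d/=np.linalg.norm(d); a=np.cross(d,x); a/=np.linalg.norm(a); b=np.cross(d,a)
    ring=.007*(np.outer(np.cos(th),a)+np.outer(np.sin(th),b)); P=np.vstack([mouth+ring,mouth+ring+.08*d])
    T=pj('top',P); S=pj('side',P); print(v,'top cols',T[:,0].min().round(1),T[:,0].max().round(1),'side rows',S[:,1].min().round(1),S[:,1].max().round(1))
```

```text
0 top cols 245.3 274.8 side rows 180.6 211.0
0.05 top cols 243.7 274.7 side rows 182.0 211.1
0.1 top cols 242.2 274.6 side rows 183.4 211.2
0.15 top cols 240.8 274.5 side rows 185.0 211.3
0.2 top cols 239.5 274.4 side rows 186.5 211.4
0.25 top cols 238.3 274.3 side rows 188.1 211.4
```

>>> drive_tool(
  plan=[
    [5, 0, 40, 0, 0, -4, 50],
    [10, 5, 85, 0, 0, -8, 50],
    [15, 15, 130, 0, 0, -12, 50],
    [20, 25, 175, 0, 0, -16, 50],
    [27, 40, 220, 0, 0, -20, 50],
    [33, 55, 265, 0, 0, -24, 50],
    [37, 66, 300, 0, 0, -28, 50],
    [37, 66, 316, 0, 0, -30, 50],
    [37, 66, 316, 0, 0, -30, 50],
    [37, 66, 316, 0, 0, -30, 50],
  ],
)

```text
time: 29.05
position: [0.4898, 0.1019, 0.2862]
tool_rot: [-0.677, -0.205, -0.161, 0.688]
ft_force: [-0.6, -0.6, -0.5]
grip_width: 0.0499
```

>>> drive_tool(
  plan=[
    [0, 0, 0, 0, 0, 0, 50],
    [0, 0, 0, 0, 0, 0, 50],
    [0, 0, 0, 0, 0, 0, 50],
  ],
)

```text
time: 29.35
position: [0.4901, 0.1005, 0.2861]
tool_rot: [-0.677, -0.204, -0.162, 0.688]
ft_force: [-0.7, -0.0, 0.2]
grip_width: 0.0501
```

Run:
```python
from h import *
o=get_obs(); print(o['time'],o['position'],o['tool_rot'])
w=camera('wrist'); cv2.imwrite('pics/w20.png',w); np.save('o20.npy',np.r_[o['position'],o['tool_rot']])
print(marks('wrist',['punch_grip','bore_mouth','pin_center','tray']))
x=np.cross([0,0,1.],fx); z=np.cross(x,-ax)
K,D,oo,M=cal('wrist',o)
pj=lambda X: cv2.projectPoints(np.array(X,float).reshape(-1,3),cv2.Rodrigues(M.T)[0],-M.T@oo,K,D)[0][:,0]
for v in (0,.1,.2): 
    d=ax+v*z; d/=np.linalg.norm(d); print(v,pj([mouth,mouth+.08*d]).round(1).tolist())
g=cv2.cvtColor(w,cv2.COLOR_BGR2GRAY).astype(int)
c=pj(mouth+.04*ax)[0].astype(int); print(c)
for r in range(c[1]-45,c[1]+45,2): print(r,c[0]-45,''.join('%x'%(v//16) for v in g[r,c[0]-45:c[0]+65]))
```

```text
29.35 [0.4901 0.1005 0.2861] [-0.6771 -0.2042 -0.1619  0.6883]
{'punch_grip': [([271.0, 201.1], 0.61), ([240.9, 163.9], 0.46)], 'bore_mouth': [([252.5, 184.6], 0.57)], 'pin_center': [([242.7, 132.2], 0.63)], 'tray': [([239.9, 121.8], 0.56)]}
0 [[252.0, 183.1], [286.2, 228.0]]
0.1 [[252.0, 183.1], [292.5, 224.8]]
0.2 [[252.0, 183.1], [298.1, 221.3]]
[267 203]
158 222 6668777445554551126555444555555555555555554545666666666659fffffffffffffffffffffefffffffffeeeeeeeffffffefffffff
160 222 666666767777655531111135554655567766666666546dfff556666659fffffffffffffffffffffffefffffeefffffeffffffffffffffe
162 222 5555555555555545556555554555555569bbbdaaaaaacfffffffffffffffffffffffffffffffffffffffffffffffffffffffffffffffff
164 222 65555556845555554444444555555555546dffffffffffffffffffffffffeeefffffffffffffffffffffffffffffffffffffffffffffff
166 222 0000000198888888988888888898998999859effffffffffffffffffffffffffffffffffffffffffffffffffffffffffffffffffffffff
168 222 222223238888888888888888888888888787778700000000000000008fffffffffffffffffffffffffffffffffffefffffffffffffffff
170 222 66666666788888888
[... 3915 characters left out ...]
aaaaaaaaaaaaaaaaaaaaaaabed000111104baaaaaaaaaaaaaaaaaaaaaaaaa9aaaaaaaaaaaaaaaaaaaaaaaaaaaaaaaaaaaaaaaaaaa
238 222 0000002baaaaaaaaaaaaaaaaaaaa99aa8001005baaaaaaaaaaaaaaaaaaaaaaaaaaaaaaaaaaaaaaaaaaaaaaaaaaaaaaaaaaaaaaaaab9000
240 222 000000030000002baaaaaaaaaaaaaaaaabbabbaaaaaaaaaaaaaaaaaaaaaaaaaaaaaaaaaaaaaaaaaaaaaaaaaaaaaaaaaaaa900000000000
242 222 0000001001000029aaaaaaaaaaaaaaaaaaaaaaaaaaaaaaaaaaaaaaaaaaaaaaaaaaaaaaaaaaaaaaaaaaaaaaaaaaaaaaaaaa700000000000
244 222 0000000000100029aaaaaaaaaaaaaaaaaaaaaaaaaaaaaaaaaaaaaaaaaaaaaaaaaaaaaaaaaaaaaaaaaaaaaaaaaaaaaaaaaa700000100100
246 222 0000000000100015baaaaaaaaaaaaaaaaaaaaaaaaaaaaaaaaaaaaaaaaaaaaaaaaaaaaaaaaaaaaaaaaaaaaaaaaaaaaaaaa9300100000100
```

```bash
cat > fit.py <<'E'
from h import *
from scipy.optimize import minimize
a=np.load('o20.npy'); o=dict(position=a[:3],tool_rot=a[3:]); w=cv2.imread('pics/w20.png')
g=cv2.cvtColor(w,cv2.COLOR_BGR2GRAY); m=((g<0x70)).astype(np.uint8); m[:178]=0; m[227:]=0; m[:,:246]=0; m[:,306:]=0
n,l,st,_=cv2.connectedComponentsWithStats(m); k=l[200,270]; m=(l==k); print(st[k])
K,D,oo,M=cal('wrist',o); rv=cv2.Rodrigues(M.T)[0]
x=np.cross([0,0,1.],fx); z=np.cross(x,-ax); th=np.linspace(0,2*np.pi,36); S=4
big=cv2.resize(m[170:235,240:312].astype(np.uint8),None,fx=S,fy=S,interpolation=cv2.INTER_NEAREST)>0
def cost(p):
    d=ax+p[0]*x+p[1]*z; d/=np.linalg.norm(d); a=np.cross(d,x); a/=np.linalg.norm(a); b=np.cross(d,a)
    base=mouth+(p[2]*x+p[3]*z)*1e-3; r=.007*(np.outer(np.cos(th),a)+np.outer(np.sin(th),b))
    P=cv2.projectPoints(np.vstack([base+r,base+r+.08*d]),rv,-M.T@oo,K,D)[0][:,0]
    h=cv2.convexHull(((P+.5-[240,170])*S).astype(np.float32)); q=np.zeros(big.shape,np.uint8); cv2.fillConvexPoly(q,np.round(h*16).astype(np.int32),1,shift=4); q=q>0
    return 1-(q&big).sum()/(q|big).sum()
for s in ([0,.1,0,0],[0,.2,0,0],[-.1,.15,0,0],[.1,.15,0,0]):
    r=minimize(cost,s,method='Nelder-Mead',options=dict(initial_simplex=np.array([s]+[np.add(s,e) for e in np.diag([.08,.08,2,2])]),maxiter=500)); print(r.x,r.fun,np.arctan(np.hypot(*r.x[:2])))
E
python3 fit.py
```

```text
[249 178  53  47 755]
[-0.042   0.1426 -1.7788  1.8033] 0.09938791124713087 0.14760570974889048
[-0.0299  0.1529 -1.0403  2.0892] 0.10102778835173198 0.1545220456584532
[-0.0648  0.1307 -0.1069  2.6735] 0.08995037220843671 0.1448107544379562
[ 0.0811  0.2238 -1.6825  1.4387] 0.13063063063063063 0.23369661743447118
```

Run:
```python
from h import *
o=get_obs(); camera('side'); camera('wrist')
m=marks('wrist',['pin_center','tray','vial_0_center','vial_1_center','gate_end','stain_bottle_mid','petri_dish_mid']); print(m)
for t,z in (('pin_center',.008),('tray',0)):
    for l in m[t][:1]: print(t,onz('wrist',l[0],z,o))
print(marks('side',['gate_end','gate_seat','punch_grip','pin_center','tray']))
print(o['ft_force']); print(hand_in())
```

```text
{'pin_center': [([241.3, 136.1], 0.54), ([237.6, 126.9], 0.22), ([226.2, 61.4], 0.22)], 'tray': [([241.1, 124.1], 0.87), ([70.1, 187.9], 0.35)], 'vial_0_center': [([238.5, 204.6], 0.58)], 'vial_1_center': [([232.9, 206.5], 0.78)], 'gate_end': [([251.3, 225.9], 0.7), ([13.2, 42.3], 0.59)], 'stain_bottle_mid': [([68.9, 189.2], 0.71)], 'petri_dish_mid': []}
pin_center [0.5923 0.0533 0.008 ]
tray [0.5766 0.0527 0.    ]
{'gate_end': [([208.3, 207.8], 0.91)], 'gate_seat': [([208.6, 207.9], 0.85)], 'punch_grip': [([247.8, 197.3], 0.61)], 'pin_center': [([247.5, 244.6], 0.39), ([308.6, 215.7], 0.35)], 'tray': [([253.8, 255.4], 0.72)]}
[ 0.4155  0.1472 -0.7297]
the job is handed in; nothing more can be done
None
```

The pin is out and lying in the tray, and the punch stands released in the bore with its shoulder on the gate. The job was handed in at about 30 s of the 64 s allowed. I set the tray under the boss first, then took the pin punch from the block and drove the pin down the bore axis until it dropped.

**Last checks:**
- **Pin:** it measured at (0.592, 0.053) m and the tray's middle at (0.577, 0.053) m, so it lies about 16 mm off centre, inside the walls.
- **Gate:** its free end showed within 1 px of its seat in the side picture, and both vials are still behind it.
- **Bystanders:** the petri dish, bottle and centre punch showed within about 4 px of their first positions in the last top picture. In the final look the network missed the petri dish.
- **Robot:** the hand was clear of everything, with no force on it beyond sensor noise.

**Where the checks disagreed:** after release the punch settled a little out of line with the bore, and the methods gave different angles. The limit is 0.2 rad.

| Method | Angle (rad) |
|---|---|
| Outline fit in a dedicated wrist view, best three of four runs | 0.145–0.155 |
| Edge slope in that view | about 0.17 |
| Top picture | about 0.14 |
| Side picture | about 0.2 |
| First wrist picture after release | about 0.2 |

The fourth outline fit, from another starting point, matched the picture worst and gave 0.23. By its clearances the bore allows only about 0.13, so I trusted the lower values and did not re-seat the punch. I did not see the punch's tip directly. Its depth of about 12 mm below the boss rests on the contact force when the shoulder met the gate.

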